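Shingle stone slabs on the drying tray and start the blower

ROBOT

A 6-joint arm with a two-finger parallel gripper is mounted at the origin on the work surface. World frame = base frame: x ahead of the robot, y to its left, z up, the work surface at z = 0. Lengths are in m, angles in rad, forces in N, time in s.
With the tool pointing down it reaches from about 0.25 to 0.775 m from the base axis. Payload 4 kg.
Tool frame: the origin (TCP) lies midway between the tips of the shut fingers; the grasp point (between the pads) lies grip_point_offset behind it (grip_point_offset is the distance from the TCP to the grasp point, in m); z points along the fingers, y is the line along which they close (so a half turn about z gives the same grasp; the last joint's range is limited). The gripper opens to 94 mm and grips with 3 to 60 N. Pads are 16 mm wide; open, the fingers measure 119 mm over their backs; the gripper's body (75 mm by 177 mm) begins 78 mm behind the grasp point.
Start: joints at [-1.241, 0.087, 1.371, -0, 1.684, -0.103], TCP at [0.231, -0.499, 0.206] pointing down, gripper open.
Joint ranges: [-3.1, 3.1], [-0.76, 2.03], [0.27, 2.55], [-1.08, 4.22], [0.17, 2.65], [-2.57, 2.57]. Speed limits (rad/s): [2.79, 2.79, 3.14, 3.14, 3.14, 3.14].

INTERFACE

Orientations are given as [roll, pitch, yaw] about the fixed x, y, z axes, in that order (R = Rz(yaw) Ry(pitch) Rx(roll)).
In Python, from bench import * gives the robot as it stands. The module is installed in compiled form; this text tells all that it offers.
- The arm moves only by the tool apply_moves, never from a script. Its argument "commands" is a list of rows, each a list of 7 numbers: the turn, a rotation vector about the world's x, y, z in rad, then the shift along the world's x, y, z in m, then the opening in per cent of the stroke, from 0 (shut) to 100 (fully open). In form: [[ax, ay, az, x, y, z, jaw], ...]. A call has exactly 5 rows; each row is the pose to reach, as a shift and turn from the pose commanded when the call began; what a row does not reach only later rows make up. A row lasts 1/10 s, in which the tool goes at most 50 mm and 8.59 degrees, less where a joint would pass 70% of its speed; a pose out of reach is approached as far as the arm can. A call with a gripper value outside its range is refused whole. The fingers move at their own pace and stop on an object; the grip force is fixed at half the most. Time passes only in rows, so rows that repeat a pose let the fingers close, or fill a call up. It gives the time, the measured TCP pose, the force, the opening and the grip force at its end, in the units of the state.
- get_obs(): the state, without advancing time (a new reading comes with each control period).
- snapshot(name): name is "side" or "top"; returns a dict with "pixels" (400x640x3 uint8, red, green, blue), "vertical_fov" (degrees; the focal length in pixels is half the picture's height over the tangent of half this angle, whatever the lens; pixels are square), "cx", "cy" (the principal point, pixels), "rvec" (rotation vector, rad) and "tvec" (3), from world to camera coordinates, as OpenCV has them. Camera axes: x right, y down, z forward; pixel columns grow to the right and rows downward; lengths in m; the calibration is good to about 2 mm. A picture is of the moment at which its call begins. There is no depth.
- close_job(): hands the job in; it is judged then, once.
Trained networks look in the newest picture that a camera, given by its name, has taken for a name from the list of things; names that differ only in an ending like _2 or _b are one class to them, and where a whole thing is asked for, a point or a joint stands for the part that bears it (a point fixed in the world has none). Each returns a list of dicts, best first, with "score" (0 to 1); they miss things now and then, are a little off and sometimes report something else, mostly with a low value. They report only what shows in the picture. A call takes as long as a camera call. They do not tell look-alikes from the thing itself.
- masks_of(camera, query): "mask" (400x640 bool, what is visible of it) and "extent" ([left, top, right, bottom] in pixels, round what is visible of it).
- place_of(camera, query): "pixel" ([column, row] in pixels: a listed point, or the origin of a listed thing).
The state is a dict: "time": time; "joint_positions": joint angles; "qvel": joint speeds; "joint_torque": joint torques, N m; "tool_pos": TCP position; "ee_rot": TCP orientation; "wrist_force": force on the tool from outside, world axes, zero at the start; "wrist_torque": the same for the moment, N m; "width": finger opening in m; "finger_force": force on a finger pad.
Only numpy, scipy, OpenCV 4.12 (cv2) and the standard library are available. Lean on these libraries where they do the work, as an engineer would, in place of code of your own. Each camera call takes 0.05 s, during which the arm holds its last target. There are 200 camera calls.

TASK

Lay all the stone slabs there are along the drying tray like roof shingles, from the palest at the blower end (leaning on the air bar) to the darkest (white, ochre, rust, brown, black), each leaning on the one before and set back so that a strip about 40 mm wide of the one beneath still shows, straight along the tray, painted ends raised, in view and towards the blower. Swing the amber guard up, leave it standing open, and turn the dial beneath it clockwise until its pointer meets the green mark; only when slabs and dial are right, press the green start button fully down and let it go. Leave the hammer, brush, jar and stone lumps where they are.

Things in the scene. Friction and masses are not known exactly. Their poses are not given: they have to be found in the camera images.
- slab_white: white stone slab, 100 x 50 x 10 mm (x, y, z), 130 g; origin: centre of its underside; its x axis points to the end whose top carries a 14 mm blue painted stripe. At the start it lies flat, stripe up, on the grey mat to the robot's right; may be absent
- slab_ochre: ochre stone slab, 100 x 50 x 10 mm (x, y, z), 130 g; origin: centre of its underside; its x axis points to the end whose top carries a 14 mm blue painted stripe. At the start it lies flat, stripe up, on the grey mat to the robot's right; may be absent
- slab_rust: rust stone slab, 100 x 50 x 10 mm (x, y, z), 130 g; origin: centre of its underside; its x axis points to the end whose top carries a 14 mm blue painted stripe. At the start it lies flat, stripe up, on the grey mat to the robot's right; may be absent
- slab_brown: brown stone slab, 100 x 50 x 10 mm (x, y, z), 130 g; origin: centre of its underside; its x axis points to the end whose top carries a 14 mm blue painted stripe. At the start it lies flat, stripe up, on the grey mat to the robot's right; may be absent
- slab_black: black stone slab, 100 x 50 x 10 mm (x, y, z), 130 g; origin: centre of its underside; its x axis points to the end whose top carries a 14 mm blue painted stripe. At the start it lies flat, stripe up, on the grey mat to the robot's right; may be absent (this one never is)
- tray: fixed steel drying tray on the robot's left, 320 mm long (its x), 140 mm wide (its y); origin: centre of its underside, x axis points along it from the foot (-160 mm) to the head (+160 mm), z up. Floor top 6 mm above origin; low side lips reach only 2 mm above the floor, 134 mm apart inside. Beyond the head stands the green blower housing, from x = +175 to +295 mm, 150 mm high
- air_bar (a point): top middle of the round aluminium air bar (12 mm diameter, 120 mm long) across the tray at its x = +115 mm; this point is 19.2 mm above the tray floor. The first slab leans on the bar with its striped end 10 to 35 mm past it (slab origin about 90 mm from the tray's middle, tilt about 0.25 rad); with 40 mm steps the further slabs also settle at about 0.25 rad
- control: fixed grey control box between mat and tray, 170 x 210 mm (x, y), 40 mm high; origin: centre of its underside, x axis points away from the robot; guarded dial on its right half (y = -45 mm), button on its left (y = +55 mm). Four thin posts rise from it at the corners of the guard, at y = -8 and -82 mm: two at x = -45 mm, 50 mm above the box top, two hinge posts at x = +70 mm, 62 mm above it
- guard (a joint): hinge of the amber flip guard over the dial, rad: 0 shut (flat, 54 mm above the box top, over the dial), 1.57 upright, 2.1 fully back. A stiff hinge (about 0.1 N m): it stays wherever it is left. Starts at 0 to 0.25 (tab up to 135 mm above the table). Plate 118 x 84 x 4 mm, 100 g
- guard_tab (a point): middle of the guard's orange lift tab, 34 mm long, 30 mm wide (along the box's y), 8 mm thick, sticking out from the middle of the guard's free edge (plate edge 16 mm from this point); 136 mm from the hinge
- guard_hinge (a point): middle of the guard's hinge line, which runs along the control box's y axis at its far side (box x = +70 mm, y = -45 mm), 94 mm up; opening lifts the tab up and then away from the robot
- dial (a joint): timer dial under the guard, rad: grows as it is turned clockwise seen from above, 0 to 2.2; its white pointer line meets the green mark at 1.2 (within 0.15 is right). Turns with about 0.03 N m and stays put
- dial_grip (a point): on the dial's axis, at grip height, 37 mm above the box top and 7 mm below the top of the dial. The dial has a bar grip 42 mm long, 14 mm wide, 32 mm tall above a 44 mm disc; at dial = 0 the bar lies along the control box's x axis turned 0.6 rad anticlockwise (seen from above), and it turns clockwise with the dial
- start (a joint): travel of the green start button, m: 0 released, 0.006 fully down (about 5 N); springs back
- start_top (a point): middle of the top face of the green start button, 34 mm diameter; on the box's left half, 22 mm above the box top; pressed straight down
- hammer: splitting hammer lying beyond the control box; a bystander, not to be moved
- jar: jar, 100 mm tall, beyond the control box; a bystander, not to be moved; origin at its underside
- lump_grey: grey stone lump, about 80 x 60 x 45 mm, behind the gap between control box and tray; a bystander, not to be moved; origin at its underside
- lump_red: red stone lump, about 70 x 50 x 40 mm, beside the laid-out slabs on the robot's side; a bystander, not to be moved; origin at its underside
- lump_pale: pale marble lump, about 75 x 60 x 45 mm, on the robot's side of the tray; a bystander, not to be moved; origin at its underside
- brush: hand brush lying beyond the tray; a bystander, not to be moved
Not all that is in view belongs to the job. What is meant by the slab_ochre is not pink, and is the larger of those in its own colour.

How it is judged:
By the outcome, as a careful person would: the job done as asked, in the order asked, and still so for the second after the job is handed in, with the robot touching nothing.
Of slab_white, slab_ochre, slab_rust, slab_brown only 2 to 4 are there at a start; the rules pass over those that are not, and their reading is None.
At some moment in a run one of slab_brown, slab_black may be knocked a few centimetres aside while the robot is not near it.
Once in a run the grip may slacken for a moment while it holds something.
It also fails if it takes over 210 s, if anything falls off the work surface, if the arm or the gripper's body presses on something with over 40 N, if the wrist force passes 120 N, or if a joint passes its speed limit or range.

## Working session

There is one attempt and no reset: what is moved stays moved. The work goes in short steps, Python scripts to look and compute and a tool call to move; the robot and the scene stay as the last step left them, time stands still between calls to the robot, and variables do not carry over. Pictures are saved under pics/ and viewed, at most 14 in all, crops included, and the job is handed in when it is done.

Besides the shell and the picture viewer there is one more tool, called by a JSON object that holds its "op" and its "data". apply_moves: Moves the arm, as the interface text tells. Its arguments: {"type":"object","properties":{"commands":{"type":"array"}},"required":["commands"]}

```bash
mkdir -p pics
cat > h.py <<'E'
from bench import *
import numpy as np, cv2
def snap(n,save=None):
    s=snapshot(n); s['name']=n
    if save: cv2.imwrite('pics/'+save+'.png',s['pixels'][:,:,::-1])
    return s
def cam(s):
    R=cv2.Rodrigues(np.array(s['rvec'],float))[0]; t=np.array(s['tvec'],float).ravel()
    f=200/np.tan(np.radians(s['vertical_fov'])/2); return R,t,f
def ray(s,p):
    R,t,f=cam(s); d=R.T@np.array([(p[0]-s['cx'])/f,(p[1]-s['cy'])/f,1]); return -R.T@t,d
def atz(s,p,z):
    c,d=ray(s,p); return c+d*(z-c[2])/d[2]
def proj(s,P):
    R,t,f=cam(s); q=R@np.array(P,float)+t; return np.array([q[0]/q[2]*f+s['cx'],q[1]/q[2]*f+s['cy']])
def tri(s1,p1,s2,p2):
    c1,d1=ray(s1,p1);c2,d2=ray(s2,p2);A=np.stack([d1,-d2],1);k=np.linalg.lstsq(A,c2-c1,rcond=None)[0]
    a=c1+k[0]*d1;b=c2+k[1]*d2; return (a+b)/2,np.linalg.norm(a-b)
E
python3 - <<'E'
from h import *
o=get_obs(); print(o)
for n in('top','side'):
    s=snap(n,n+'0'); R,t,f=cam(s); print(n,f,s['cx'],s['cy'],'cam at',-R.T@t)
    for k in s:
        if k not in('pixels','rvec','tvec','vertical_fov','cx','cy','name'):print(k,s[k])
E
```

```text
{'time': 0.0, 'joint_positions': array([-1.24110555e+00,  8.79540050e-02,  1.37223706e+00, -1.76128450e-07,
        1.68361061e+00, -1.03095904e-01]), 'qvel': array([ 7.18813377e-04,  1.71758324e-03, -7.36704469e-04,  2.04726824e-04,
       -6.72685307e-05,  8.83168526e-04]), 'joint_torque': array([ 2.52726693e-07, -3.40181315e+01, -3.02427328e+01,  7.17650517e-02,
        3.26915283e-02, -1.65496149e-04]), 'tool_pos': array([ 0.23049002, -0.49876826,  0.20431346]), 'ee_rot': array([-3.13939535e+00, -2.27163273e-04,  4.32786413e-01]), 'wrist_force': array([ 1.07462058, -0.70191503,  0.52237339]), 'wrist_torque': array([-0.01199758,  0.0069918 , -0.072639  ]), 'finger_force': 0.0, 'width': 0.09393140063999347}
top 465.09456381524325 313.53789611220043 198.23203643035555 cam at [ 0.37771704 -0.07258522  1.46719007]
side 383.94358406719687 318.81600951478333 198.23495407396337 cam at [0.14800014 0.91251837 0.75528889]
```

View pics/top0.png

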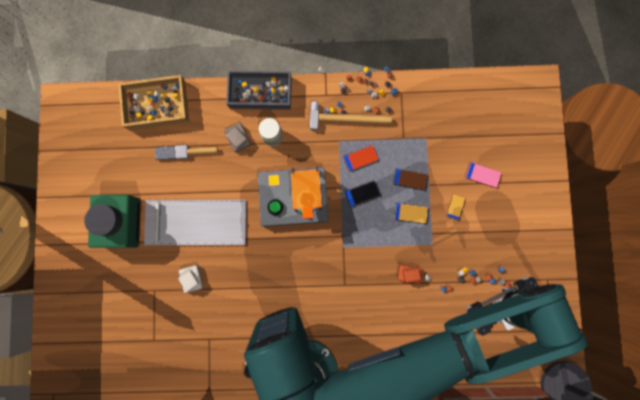

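View pics/side0.png

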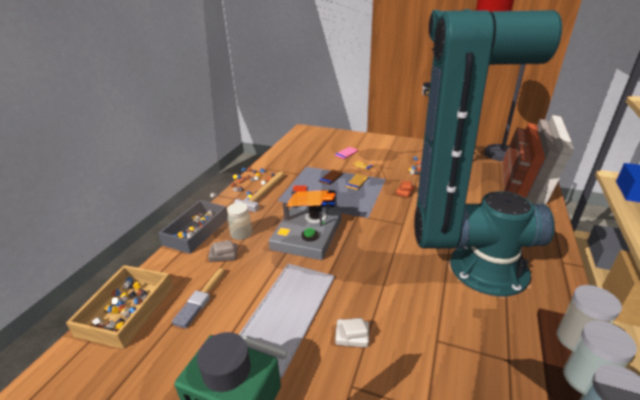

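Run:
```python
from h import *
import bench
print([ (n,getattr(bench,n)) for n in dir(bench) if n[0]!='_'])
S={n:snap(n) for n in('top','side')}
for q in ['slab_white','slab_ochre','slab_rust','slab_brown','slab_black','tray','air_bar','control','guard_tab','guard_hinge','dial_grip','start_top','hammer','jar','lump_grey','lump_red','lump_pale','brush']:
    for n in S: print(q,n,[(np.round(d['pixel'],1).tolist(),round(d['score'],2)) for d in place_of(n,q)[:4]])
```

```text
[('IKError', <class 'bench.IKError'>), ('close_job', <function connect.<locals>.done at 0x7f4be29c79c0>), ('get_obs', <function make.<locals>.<lambda> at 0x7f4be25107c0>), ('grip_point_offset', 0.0188), ('masks_of', <function make.<locals>.keyed.<locals>.call at 0x7f4be2510900>), ('place_of', <function make.<locals>.keyed.<locals>.call at 0x7f4be2510a40>), ('snapshot', <function make.<locals>.drawn_camera at 0x7f4be25102c0>)]
slab_white top []
slab_white side []
slab_ochre top [([408.2, 212.1], 0.81), ([277.7, 202.4], 0.7)]
slab_ochre side [([362.4, 164.4], 0.57), ([354.1, 182.8], 0.53), ([347.8, 153.6], 0.44)]
slab_rust top [([359.8, 159.7], 0.82), ([407.2, 212.0], 0.64)]
slab_rust side []
slab_brown top [([407.9, 176.9], 0.97)]
slab_brown side []
slab_black top [([358.3, 192.0], 0.57)]
slab_black side [([326.5, 197.6], 0.53)]
tray top []
tray side [([284.3, 316.5], 0.74)]
air_bar top [([155.1, 221.9], 0.77)]
air_bar side [([266.2, 341.4], 0.84)]
control top [([289.2, 197.4], 0.58), ([275.0, 203.1], 0.56)]
control side [([307.1, 234.2], 0.57), ([329.6, 197.9], 0.45)]
guard_tab top [
[... 219 characters left out ...]
side [([314.8, 208.9], 0.63), ([263.0, 341.4], 0.41)]
start_top top [([274.8, 202.8], 0.56)]
start_top side [([308.5, 232.0], 0.58)]
hammer top [([353.3, 119.1], 0.73)]
hammer side [([267.0, 194.1], 0.91), ([327.9, 198.6], 0.62)]
jar top [([272.9, 135.7], 0.81)]
jar side [([357.8, 184.3], 0.72), ([351.8, 338.1], 0.52)]
lump_grey top [([236.3, 142.8], 0.92)]
lump_grey side []
lump_red top [([405.8, 275.0], 0.74), ([360.4, 191.6], 0.32)]
lump_red side [([405.0, 190.4], 0.67)]
lump_pale top [([189.2, 277.9], 0.64)]
lump_pale side [([350.2, 340.8], 0.97)]
brush top [([184.8, 153.7], 0.59), ([406.1, 274.4], 0.46), ([306.8, 170.6], 0.41)]
brush side [([197.8, 302.0], 0.88), ([308.4, 230.4], 0.68)]
```

```bash
cat >> h.py <<'E'
def rect(s,m,z,grow=0):
    m=m.astype(np.uint8); c=max(cv2.findContours(m,cv2.RETR_EXTERNAL,cv2.CHAIN_APPROX_NONE)[0],key=cv2.contourArea).reshape(-1,2)
    P=np.array([atz(s,p,z)[:2] for p in c],np.float32)*1000
    (cx,cy),(w,h),a=cv2.minAreaRect(P)
    if w<h: w,h,a=h,w,a+90
    return np.round([cx,cy,w,h,a%180],1)
E
python3 - <<'E'
from h import *
s=snap('top'); t=snap('side')
for q in ['slab_ochre','slab_rust','slab_brown','slab_black']:
    for d in masks_of('top',q)[:3]: print(q,round(d['score'],2),d['extent'],rect(s,d['mask'],.011))
for q,z in [('tray',.006),('control',.04),('guard',.1),('start',.062),('dial',.08),('lump_red',.02),('lump_grey',.02),('lump_pale',.02)]:
    for d in masks_of('top',q)[:2]: print(q,round(d['score'],2),d['extent'],rect(s,d['mask'],z))
for q,a,b in [('air_bar',(155.1,221.9),(266.2,341.4)),('tab',(307.2,210.9),(331.1,199.0)),('hinge',(306.9,169.4),(288.8,200.1)),('start',(274.8,202.8),(308.5,232.0))]: print(q,tri(s,a,t,b))
im=s['pixels'][:,:,::-1]
cv2.imwrite('pics/c1.png',cv2.resize(im[135:260,335:510],None,fx=4.5,fy=4.5,interpolation=cv2.INTER_CUBIC))
cv2.imwrite('pics/c2.png',cv2.resize(im[155:265,130:335],None,fx=3.9,fy=3.9,interpolation=cv2.INTER_CUBIC))
cv2.imwrite('pics/c3.png',cv2.resize(t['pixels'][175:265,250:410,::-1],None,fx=5,fy=5,interpolation=cv2.INTER_CUBIC))
E
```

```text
slab_ochre 0.95 [390.4, 204.7, 426.9, 219.0] [ 480.4 -345.7  101.6   51.8   82.5]
slab_ochre 0.85 [465.2, 164.4, 500.3, 187.8] [ 594.9 -578.6  103.9   53.8   69.1]
slab_ochre 0.59 [448.0, 194.8, 462.5, 221.9] [ 495.5 -485.6   75.    38.9  158.5]
slab_rust 0.61 [344.3, 147.2, 380.3, 172.1] [ 660.  -195.7  102.    52.2  108. ]
slab_rust 0.19 [396.0, 266.1, 423.5, 284.4] [ 293.  -332.5   70.8   49.3   79. ]
slab_brown 0.65 [391.7, 168.0, 426.2, 192.2] [ 589.1 -348.8  100.1   51.6   77.6]
slab_black 0.9 [347.4, 180.0, 377.8, 205.3] [ 549.5 -196.2  103.4   51.8  107.7]
tray 0.72 [80.1, 197.1, 244.3, 251.5] [474.8 334.  326.1 145.7  88.3]
tray 0.71 [270.5, 199.5, 281.4, 211.5] [515.7  80.1  28.6  28.6  88.2]
control 0.55 [256.0, 166.9, 329.1, 223.7] [542.2  20.6 214.6 178.1  92.7]
control 0.32 [312.9, 99.5, 390.5, 131.8] [ 790.7 -167.9  254.3   90.4   87.9]
guard 0.98 [289.3, 171.5, 322.4, 222.7] [541.  -23.  142.3  81.    2.5]
start 0.47 [392.5, 202.7, 427.6, 221.3] [ 478.3 -334.    99.4   49.7   82.8]
start 0.45 [269.4, 200.7, 279.4, 211.1] [510.5  74.3  30.4  25.7  43.5]
lump_red 0.94 [395.1, 265.0, 422.5, 283.8] [ 294.1 -330.4   70.9   49.    79. ]
lump_red 0.25 [394.2, 170.2, 426.6, 190.9] [ 587.8 -346.5  100.8   49.5   80.4]
lump_grey 0.57 [224.9, 123.5, 248.4, 150.7] [741.3 192.8  79.1  57.   25.2]
lump_pale 0.86 [176.6, 261.0, 206.5, 292.0] [297.5 345.9  76.5  69.6  14.1]
lump_pale 0.15 [290.7, 168.6, 318.9, 220.3] [550.4 -20.8 151.2  89.9   2.3]
air_bar (array([0.47120682, 0.44744218, 0.03413554]), np.float64(0.011306780803053838))
tab (array([ 0.48326922, -0.028452  ,  0.11828754]), np.float64(0.012551468582388928))
hinge (array([ 0.61914144, -0.0274262 ,  0.08612104]), np.float64(0.004035799710008978))
start (array([0.51831939, 0.07248925, 0.05490425]), np.float64(0.00860205733198432))
```

View pics/c1.png

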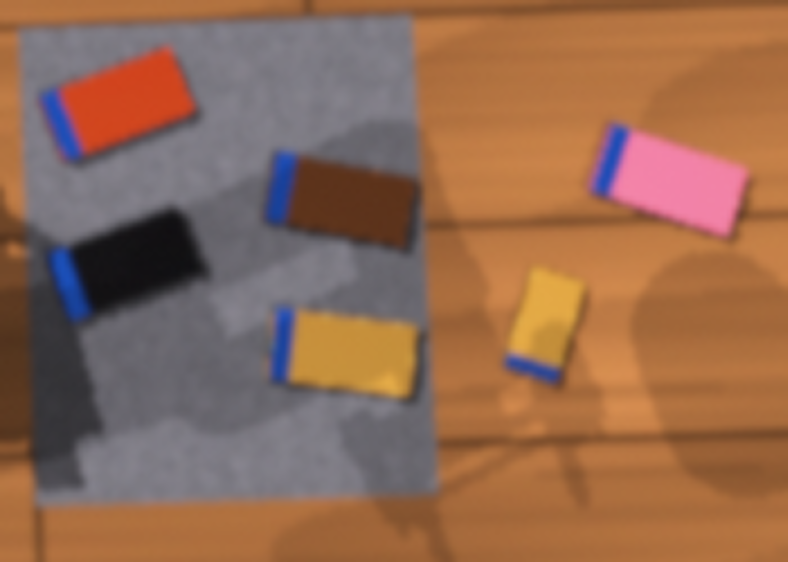

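View pics/c2.png

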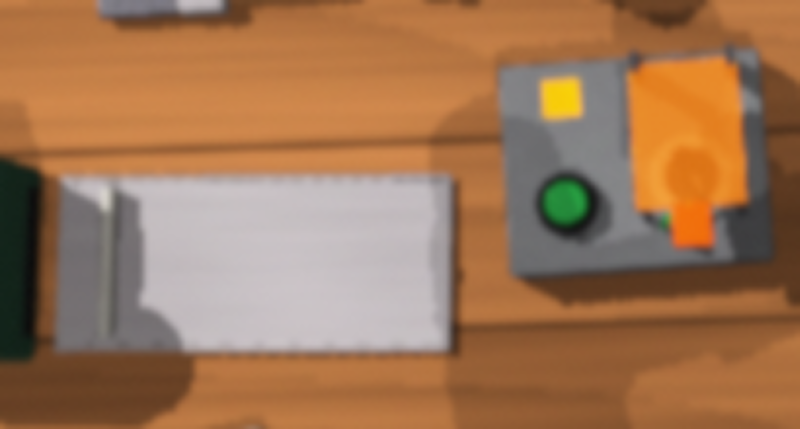

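View pics/c3.png

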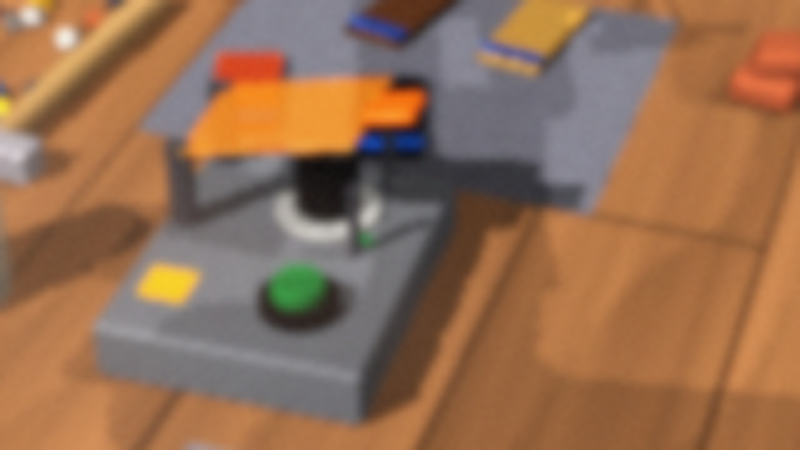

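```bash
cat >> h.py <<'E'
ROI={'rust':(338,140,386,178),'brown':(385,160,432,198),'ochre':(385,198,432,224),'black':(338,176,386,210)}
def slabmask(s,roi):
    k=4; x0,y0,x1,y1=roi; im=cv2.resize(s['pixels'][y0:y1,x0:x1],None,fx=k,fy=k,interpolation=cv2.INTER_CUBIC)
    hsv=cv2.cvtColor(im,cv2.COLOR_RGB2HSV); m=((hsv[...,1]>105)|(hsv[...,2]<38)).astype(np.uint8)
    m=cv2.morphologyEx(m,cv2.MORPH_OPEN,np.ones((5,5)))
    return m,k
def rect2(s,m,k,x0,y0,z):
    c=max(cv2.findContours(m,cv2.RETR_EXTERNAL,cv2.CHAIN_APPROX_NONE)[0],key=cv2.contourArea).reshape(-1,2)
    P=np.array([atz(s,((p[0]+.5)/k-.5+x0,(p[1]+.5)/k-.5+y0),z)[:2] for p in c],np.float32)*1000
    (cx,cy),(w,h),a=cv2.minAreaRect(P)
    if w<h: w,h,a=h,w,a+90
    M=cv2.moments(P.reshape(-1,1,2)); 
    return np.round([cx,cy,w,h,a%180, M['m10']/M['m00'],M['m01']/M['m00']],1)
E
python3 - <<'E'
from h import *
s=snap('top')
vis=[]
for n,r in ROI.items():
    m,k=slabmask(s,r); print(n,rect2(s,m,k,r[0],r[1],.010)); 
def low(roi,z,smax,n):
    x0,y0,x1,y1=roi;k=4
    im=cv2.resize(s['pixels'][y0:y1,x0:x1],None,fx=k,fy=k,interpolation=cv2.INTER_CUBIC)
    hsv=cv2.cvtColor(im,cv2.COLOR_RGB2HSV); m=(hsv[...,1]<smax).astype(np.uint8)
    m=cv2.morphologyEx(cv2.morphologyEx(m,cv2.MORPH_CLOSE,np.ones((25,25))),cv2.MORPH_OPEN,np.ones((9,9)))
    print(n,rect2(s,m,k,x0,y0,z)); return m
a=low((141,190,255,255),.007,70,'tray'); b=low((250,155,338,232),.04,70,'control')
cv2.imwrite('pics/m.png',np.hstack([cv2.resize(a*255,(399,230)),cv2.resize(b*255,(399,230))]))
E
```

```text
rust [ 662.4 -198.3  100.4   54.   109.3  662.6 -198.6]
brown [ 586.8 -359.4   82.1   48.7   77.   587.  -359. ]
ochre [ 480.6 -355.4   85.6   52.4   81.3  480.6 -355.2]
black [ 548.4 -196.5  101.3   54.9  107.9  547.3 -195.9]
tray [473.8 332.8 322.2 143.6  88.5 474.  332.5]
control [542.1  20.3 208.4 171.   92.8 532.9  45.2]
```

View pics/m.png

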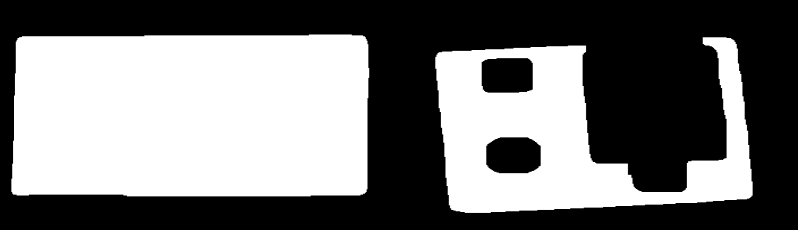

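Pictures: the mat holds rust (361,158), brown (410,180), ochre (412,214), black (364,194). White is absent. Look-alikes are the pink slab (485,175) and the small ochre piece (456,207), both off the mat. I choose the larger ochre at (412,214). The tray (145–246, 200–245), its bar at (155,222) and the control box segment cleanly, with sizes that match.

```bash
sed -i 's/m=cv2.morphologyEx(m,cv2.MORPH_OPEN,np.ones((5,5)))/m=cv2.morphologyEx(cv2.morphologyEx(m,cv2.MORPH_CLOSE,np.ones((11,11))),cv2.MORPH_OPEN,np.ones((9,9)))/' h.py
python3 - <<'E'
from h import *
s=snap('top'); t=snap('side')
for n,r in ROI.items():
    m,k=slabmask(s,r); print(n,rect2(s,m,k,r[0],r[1],.010))
# predicted points
T=np.array([.474,.3325]);a=np.radians(88.5);C=np.array([.542,.0203]);b=np.radians(2.8)
def P(o,a,x,y,z): return np.array([o[0]+x*np.cos(a)-y*np.sin(a),o[1]+x*np.sin(a)+y*np.cos(a),z])
for n,p in dict(bar=P(T,a,.115,0,.0252),hinge=P(C,b,.07,-.045,.094),tab0=P(C,b,-.066,-.045,.094),tab25=P(C,b,.07-.136*np.cos(.25),-.045,.094+.136*np.sin(.25)),start=P(C,b,0,.055,.062)).items():
    print(n,p.round(3),proj(s,p).round(1),proj(t,p).round(1))
hs=cv2.cvtColor(s['pixels'],cv2.COLOR_RGB2HSV)
g=((abs(hs[...,0].astype(int)-65)<18)&(hs[...,1]>120)&(hs[...,2]>50)).astype(np.uint8)
g[:,:255]=0; g[:,335:]=0
_,_,st,ce=cv2.connectedComponentsWithStats(g)
for q,c in zip(st[1:],ce[1:]): print('green',q,c.round(1),atz(s,c,.062).round(4),atz(s,c,.04).round(4))
for q in ['guard_tab','guard_hinge']:
  for d in masks_of('side',q)[:2]: print(q,d['score'],d['extent'])
E
```

```text
rust [ 662.5 -198.4  100.5   54.   109.1  662.6 -198.4]
brown [ 592.1 -358.2  120.3  117.6  176.8  590.6 -362.1]
ochre [ 480.2 -347.9  100.5   55.8   80.5  481.3 -348.6]
black [ 548.1 -196.7  101.3   54.7  107.6  547.3 -195.8]
bar [0.477 0.447 0.025] [156.9 221.9] [261.7 343. ]
hinge [ 0.614 -0.021  0.094] [304.5 170.1] [289.9 199.4]
tab0 [ 0.478 -0.028  0.094] [308.  215.3] [330.6 205.7]
tab25 [ 0.482 -0.028  0.128] [307.5 213. ] [329.2 196.4]
start [0.539 0.075 0.062] [274.  197.1] [300.1 229.1]
green [269 201  12  12 120] [274.5 206.4] [0.5107 0.0742 0.062 ] [0.5128 0.0765 0.04  ]
guard_tab 0.88 [286.0, 191.9, 334.7, 204.8]
guard_tab 0.56 [304.3, 230.8, 311.9, 239.7]
guard_hinge 0.71 [289.0, 188.6, 332.1, 205.1]
guard_hinge 0.69 [236.8, 171.4, 283.0, 210.6]
```

{"op": "apply_moves", "data": {"commands": [[0,0,0.1,0.025,0.0144,-0.008,75],[0,0,0.2,0.05,0.0288,-0.016,75],[0,0,0.3,0.075,0.0432,-0.025,75],[0,0,0.4,0.1,0.0576,-0.033,75],[0,0,0.5,0.125,0.072,-0.042,75]]}}

```text
time: 3.45
tool_pos: [0.3566, -0.4267, 0.1634]
ee_rot: [3.141, 0.0, 0.937]
wrist_force: [0.7, -0.5, 0.1]
width: 0.0701
finger_force: 0.0
```

{"op": "apply_moves", "data": {"commands": [[0,0,0.1,0.025,0.0144,-0.008,75],[0,0,0.2,0.05,0.0288,-0.016,75],[0,0,0.3,0.075,0.0432,-0.025,75],[0,0,0.4,0.1,0.0576,-0.033,75],[0,0,0.498,0.124,0.072,-0.042,75]]}}

```text
time: 3.95
tool_pos: [0.4808, -0.3547, 0.1213]
ee_rot: [3.141, 0.0, 1.435]
wrist_force: [0.2, -0.4, 0.1]
width: 0.0706
finger_force: 0.0
```

{"op": "apply_moves", "data": {"commands": [[0,0,0,0,0,-0.02,75],[0,0,0,0,0,-0.045,75],[0,0,0,0,0,-0.07,75],[0,0,0,0,0,-0.07,75],[0,0,0,0,0,-0.07,75]]}}

```text
time: 4.45
tool_pos: [0.4795, -0.3552, 0.0515]
ee_rot: [-3.141, -0.001, 1.431]
wrist_force: [0.0, 0.6, 0.2]
width: 0.0706
finger_force: 0.0
```

{"op": "apply_moves", "data": {"commands": [[0,0,0,0,0,-0.02,75],[0,0,0,0,0,-0.035,75],[0,0,0,0,0,-0.046,75],[0,0,0,0,0,-0.047,75],[0,0,0,0,0,-0.047,75]]}}

```text
time: 4.95
tool_pos: [0.4797, -0.3554, 0.0046]
ee_rot: [-3.142, -0.0, 1.431]
wrist_force: [-0.0, 0.3, -0.0]
width: 0.0706
finger_force: 0.0
```

{"op": "apply_moves", "data": {"commands": [[0,0,0,0,0,0,40],[0,0,0,0,0,0,20],[0,0,0,0,0,0,20],[0,0,0,0,0,0,20],[0,0,0,0,0,0,20]]}}

```text
time: 5.45
tool_pos: [0.48, -0.3557, 0.0052]
ee_rot: [3.141, 0.001, 1.431]
wrist_force: [-0.4, 0.1, 2.8]
width: 0.049
finger_force: 30.0
```

{"op": "apply_moves", "data": {"commands": [[0,0,0,0,0,0.02,20],[0,0,0,0,0,0.06,20],[0,0,0,0,0,0.1,20],[0,0,0,0,0,0.145,20],[0,0,0,0,0,0.19,20]]}}

```text
time: 5.95
tool_pos: [0.4792, -0.3548, 0.1953]
ee_rot: [-3.14, -0.001, 1.431]
wrist_force: [0.3, -1.2, -1.2]
width: 0.0493
finger_force: 30.0
```

{"op": "apply_moves", "data": {"commands": [[0,0,0.02,0,0.03,0,20],[0,0,0.04,0,0.075,0,20],[0,0,0.07,0,0.12,0,20],[0,0,0.09,0,0.165,0,20],[0,0,0.1136,0,0.21,0,20]]}}

```text
time: 6.45
tool_pos: [0.4792, -0.1435, 0.194]
ee_rot: [-3.141, -0.0, 1.545]
wrist_force: [0.5, 0.3, -0.9]
width: 0.0494
finger_force: 30.0
```

{"op": "apply_moves", "data": {"commands": [[0,0,0,0,0.045,0,20],[0,0,0,0,0.09,0,20],[0,0,0,0,0.135,0,20],[0,0,0,0,0.18,0,20],[0,0,0,0,0.225,0,20]]}}

```text
time: 6.95
tool_pos: [0.4791, 0.0815, 0.1942]
ee_rot: [-3.141, -0.0, 1.544]
wrist_force: [1.1, 0.2, -1.3]
width: 0.0493
finger_force: 30.0
```

{"op": "apply_moves", "data": {"commands": [[0,0,0,0,0.045,0,20],[0.05,-0.0013,0,0,0.09,0,20],[0.1,-0.0026,0,0,0.135,0,20],[0.15,-0.004,0,0,0.18,0,20],[0.2,-0.0053,0,0,0.225,-0.02,20]]}}

```text
time: 7.45
tool_pos: [0.4811, 0.3074, 0.1774]
ee_rot: [3.135, -0.205, 1.546]
wrist_force: [0.2, 0.6, -0.4]
width: 0.049
finger_force: 30.0
```

{"op": "apply_moves", "data": {"commands": [[0.02,-0.0005,0,0,0.04,-0.02,20],[0.04,-0.001,0,0,0.08,-0.04,20],[0.05,-0.0013,0,0,0.11,-0.07,20],[0.05,-0.0013,0,0,0.11,-0.1,20],[0.05,-0.0013,0,0,0.11,-0.1,20]]}}

```text
time: 7.95
tool_pos: [0.4754, 0.413, 0.0675]
ee_rot: [-3.131, -0.243, 1.544]
wrist_force: [-1.0, 0.1, -2.7]
width: 0.0494
finger_force: 30.0
```

{"op": "apply_moves", "data": {"commands": [[0,0,0,0,0,-0.015,20],[0,0,0,0,0.001,-0.03,20],[0,0,0,0,0.001,-0.043,20],[0,0,0,0,0.001,-0.045,20],[0,0,0,0,0.001,-0.045,20]]}}

```text
time: 8.45
tool_pos: [0.4796, 0.4153, 0.0291]
ee_rot: [-3.141, -0.25, 1.544]
wrist_force: [-0.7, 0.7, -0.7]
width: 0.0491
finger_force: 30.0
```

Run:
```python
from h import *
s=snap('top');t=snap('side')
a=cv2.resize(s['pixels'][190:260,130:255,::-1],(625,350),interpolation=cv2.INTER_CUBIC)
b=cv2.resize(t['pixels'][270:395,200:350,::-1],None,fx=4,fy=4,interpolation=cv2.INTER_CUBIC)[:,:]
b=b[:500];c=np.zeros((600,800,3),np.uint8);c[:245,:437]=cv2.resize(a,(437,245));c[:350,440:]=cv2.resize(b,(360,300))[:350] if 0 else cv2.resize(b,(360,350));
cv2.imwrite('pics/p1.png',c[:350])
```

```text
(no output)
```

View pics/p1.png

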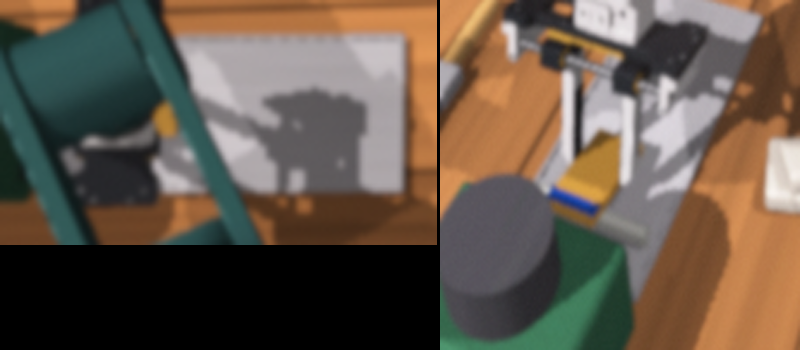

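The picture shows the ochre slab gripped in the air just above the bar, stripe towards the blower. I'll lower it the last 8 mm.

{"op": "apply_moves", "data": {"commands": [[0,0,0,-0.0035,-0.0015,-0.003,20],[0,0,0,-0.0035,-0.0015,-0.006,20],[0,0,0,-0.0035,-0.0015,-0.008,20],[0,0,0,-0.0035,-0.0015,-0.008,20],[0,0,0,-0.0035,-0.0015,-0.008,20]]}}

```text
time: 9.05
tool_pos: [0.476, 0.4142, 0.0216]
ee_rot: [-3.141, -0.25, 1.544]
wrist_force: [-0.5, -0.5, 1.3]
width: 0.0493
finger_force: 30.0
```

{"op": "apply_moves", "data": {"commands": [[0,0,0,0,0,-0.001,45],[0,0,0,0,0,-0.001,52],[0,0,0,0,0,-0.001,60],[0,0,0,0,0,-0.001,68],[0,0,0,0,0,-0.001,70]]}}

```text
time: 9.55
tool_pos: [0.4763, 0.4143, 0.0202]
ee_rot: [3.141, -0.25, 1.544]
wrist_force: [-0.3, -0.1, -0.0]
width: 0.0652
finger_force: 0.0
```

{"op": "apply_moves", "data": {"commands": [[0,0,0,0,-0.0025,0.01,70],[0,0,0,0,-0.0075,0.03,70],[0,0,0,0,-0.015,0.06,70],[0,0,0,0,-0.025,0.1,70],[0,0,0,0,-0.04,0.145,70]]}}

```text
time: 10.05
tool_pos: [0.4754, 0.3737, 0.1662]
ee_rot: [-3.14, -0.249, 1.545]
wrist_force: [0.3, 1.1, -0.1]
width: 0.0654
finger_force: 0.0
```

{"op": "apply_moves", "data": {"commands": [[-0.05,0.0013,0,0,-0.045,0.005,70],[-0.1,0.0026,0,0,-0.09,0.01,70],[-0.15,0.004,0,0,-0.135,0.015,70],[-0.2,0.0053,0,0,-0.18,0.02,70],[-0.25,0.0066,0,0,-0.225,0.025,70]]}}

```text
time: 10.55
tool_pos: [0.4762, 0.1474, 0.1918]
ee_rot: [3.14, 0.002, 1.544]
wrist_force: [0.9, -0.1, -0.0]
width: 0.0661
finger_force: 0.0
```

```bash
cat >> h.py <<'E'
def traycoord(p,a=np.radians(88.5)):
    d=np.array(p[:2])-[.474,.3325]; return np.array([d@[np.cos(a),np.sin(a)],d@[-np.sin(a),np.cos(a)]])*1000
E
python3 - <<'E'
from h import *
s=snap('top');t=snap('side')
print(get_obs()['tool_pos'])
cv2.imwrite('pics/p2.png',np.hstack([cv2.resize(s['pixels'][190:255,130:250,::-1],(400,217),interpolation=cv2.INTER_CUBIC),cv2.resize(t['pixels'][280:385,210:350,::-1],(400,300),interpolation=cv2.INTER_CUBIC)[60:277]]))
x0,y0=141,190;k=4
hsv=cv2.cvtColor(cv2.resize(s['pixels'][190:255,141:243],None,fx=4,fy=4,interpolation=cv2.INTER_CUBIC),cv2.COLOR_RGB2HSV)
m=(hsv[...,1]>105).astype(np.uint8); m[:32]=0;m[-60:]=0
m=cv2.morphologyEx(m,cv2.MORPH_CLOSE,np.ones((11,11)));m=cv2.morphologyEx(m,cv2.MORPH_OPEN,np.ones((7,7)))
r=rect2(s,m,4,141,190,.028); print(r,traycoord(r[:2]/1000))
E
```

```text
[0.47694015 0.14617463 0.19243701]
[484.  324.8 294.9 130.3  88.2 492.3 311.1] [ -7.43559192 -10.19813575]
```

View pics/p2.png

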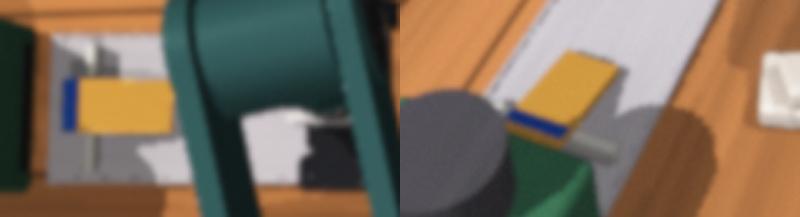

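{"op": "apply_moves", "data": {"commands": [[0,0,0.035,0.0187,-0.035,0,75],[0,0,0.07,0.0374,-0.07,0,75],[0,0,0.105,0.056,-0.105,0,75],[0,0,0.14,0.075,-0.14,0,75],[0,0,0.176,0.0935,-0.1755,0,75]]}}

```text
time: 11.15
tool_pos: [0.5706, -0.0267, 0.1909]
ee_rot: [3.14, -0.001, 1.723]
wrist_force: [-0.5, -0.0, 0.5]
width: 0.0703
finger_force: 0.0
```

{"op": "apply_moves", "data": {"commands": [[0,0,0.035,0.0187,-0.035,0,75],[0,0,0.07,0.0374,-0.07,0,75],[0,0,0.105,0.056,-0.105,-0.01,75],[0,0,0.14,0.075,-0.14,-0.02,75],[0,0,0.177,0.0935,-0.1755,-0.04,75]]}}

```text
time: 11.65
tool_pos: [0.6654, -0.2026, 0.1523]
ee_rot: [3.137, 0.002, 1.899]
wrist_force: [-0.1, -0.4, 0.6]
width: 0.0706
finger_force: 0.0
```

{"op": "apply_moves", "data": {"commands": [[0,0,0,0,0,-0.03,75],[0,0,0,0,0,-0.07,75],[0,0,0,0,0,-0.1,75],[0,0,0,0,0,-0.11,75],[0,0,0,0,0,-0.11,75]]}}

```text
time: 12.15
tool_pos: [0.6623, -0.2007, 0.0384]
ee_rot: [-3.139, -0.003, 1.898]
wrist_force: [-0.3, -0.2, -0.2]
width: 0.0708
finger_force: 0.0
```

{"op": "apply_moves", "data": {"commands": [[0,0,0,0.001,-0.004,-0.015,75],[0,0,0,0.001,-0.004,-0.028,75],[0,0,0,0.001,-0.004,-0.0345,75],[0,0,0,0.001,-0.004,-0.0345,75],[0,0,0,0.001,-0.004,-0.0345,75]]}}

```text
time: 12.65
tool_pos: [0.6643, -0.2058, 0.0062]
ee_rot: [3.141, 0.0, 1.897]
wrist_force: [-0.8, -0.2, -0.2]
width: 0.0707
finger_force: 0.0
```

{"op": "apply_moves", "data": {"commands": [[0,0,0,0,0,0,40],[0,0,0,0,0,0,20],[0,0,0,0,0,0,20],[0,0,0,0,0,0,20],[0,0,0,0,0,0,20]]}}

```text
time: 13.15
tool_pos: [0.6645, -0.2059, 0.0067]
ee_rot: [3.141, 0.001, 1.897]
wrist_force: [-0.6, 0.2, 1.9]
width: 0.0491
finger_force: 30.0
```

{"op": "apply_moves", "data": {"commands": [[0,0,0,0,0,0.02,20],[0,0,0,0,0,0.06,20],[0,0,0,0,0,0.1,20],[0,0,0,0,0,0.145,20],[0,0,0,0,0,0.188,20]]}}

```text
time: 13.65
tool_pos: [0.6637, -0.2056, 0.1951]
ee_rot: [-3.141, -0.001, 1.897]
wrist_force: [0.8, 0.4, -1.7]
width: 0.0502
finger_force: 3.0
```

{"op": "apply_moves", "data": {"commands": [[0,0,-0.035,-0.0126,0.0386,0,20],[0,0,-0.07,-0.0252,0.0772,0,20],[0,0,-0.105,-0.0378,0.1158,0,20],[0,0,-0.14,-0.0504,0.1544,0,20],[0,0,-0.176,-0.063,0.193,0,20]]}}

```text
time: 14.15
tool_pos: [0.6001, -0.0114, 0.1934]
ee_rot: [-3.141, -0.0, 1.72]
wrist_force: [0.5, 0.8, -0.3]
width: 0.0491
finger_force: 30.0
```

{"op": "apply_moves", "data": {"commands": [[0,0,-0.035,-0.0126,0.0386,0,20],[0,0,-0.07,-0.0252,0.0772,0,20],[0,0,-0.105,-0.0378,0.1158,0,20],[0,0,-0.14,-0.0504,0.1544,0,20],[0,0,-0.1764,-0.063,0.193,0,20]]}}

```text
time: 14.65
tool_pos: [0.5371, 0.1816, 0.1935]
ee_rot: [-3.141, 0.0, 1.543]
wrist_force: [0.1, -0.6, -1.0]
width: 0.0489
finger_force: 30.0
```

{"op": "apply_moves", "data": {"commands": [[0.05,-0.0013,0,-0.0126,0.0386,0,20],[0.1,-0.0026,0,-0.0252,0.0772,-0.01,20],[0.15,-0.004,0,-0.0378,0.1158,-0.02,20],[0.2,-0.0053,0,-0.0504,0.1544,-0.04,20],[0.25,-0.0066,0,-0.0633,0.1935,-0.06,20]]}}

```text
time: 15.15
tool_pos: [0.4743, 0.3751, 0.1336]
ee_rot: [3.141, -0.252, 1.545]
wrist_force: [-0.6, 0.2, -1.1]
width: 0.0493
finger_force: 30.0
```

{"op": "apply_moves", "data": {"commands": [[0,0,0,0,0,-0.03,20],[0,0,0,0,0,-0.06,20],[0,0,0,0,0,-0.08,20],[0,0,0,0,0,-0.085,20],[0,0,0,0,0,-0.085,20]]}}

```text
time: 15.65
tool_pos: [0.4741, 0.3733, 0.0479]
ee_rot: [-3.139, -0.249, 1.544]
wrist_force: [0.4, -0.4, -2.0]
width: 0.0493
finger_force: 30.0
```

The grip slackened briefly at t=13.65 (3 N), so I'll check how the slab sits in the fingers.

Run:
```python
from h import *
s=snap('top');t=snap('side')
a=cv2.resize(s['pixels'][185:255,130:250,::-1],(400,233),interpolation=cv2.INTER_CUBIC)
b=cv2.resize(t['pixels'][245:375,210:370,::-1],(400,325),interpolation=cv2.INTER_CUBIC)
c=np.zeros((325,800,3),np.uint8);c[:233,:400]=a;c[:,400:]=b
# predicted slab corners in side view, given grip offset -8.9, z -5
o=get_obs();from scipy.spatial.transform import Rotation as Ro
R=Ro.from_euler('xyz',o['ee_rot']).as_matrix();p=o['tool_pos']
# slab frame in tool: x slab = tool x, z slab=-tool z
pts=[]
for x in(-50,50):
  for y in(-25,25): pts.append(p+R@np.array([x+8.9,y,-(5)])/1000) # top face (10 up from bottom): bottom is 5 beyond TCP
for P in pts:
    u=proj(t,P); v=(u-[210,245])*2.5+[400,0]; cv2.circle(c,tuple(int(k) for k in v),3,(255,0,255),-1); print(P.round(4),u.round(1))
cv2.imwrite('pics/p3.png',c)
```

```text
[0.4497 0.3337 0.045 ] [293.  303.1]
[0.4997 0.3324 0.0451] [274.6 297.5]
[0.4522 0.4305 0.0699] [273.4 326.9]
[0.5022 0.4292 0.07  ] [253.5 320.3]
```

View pics/p3.png

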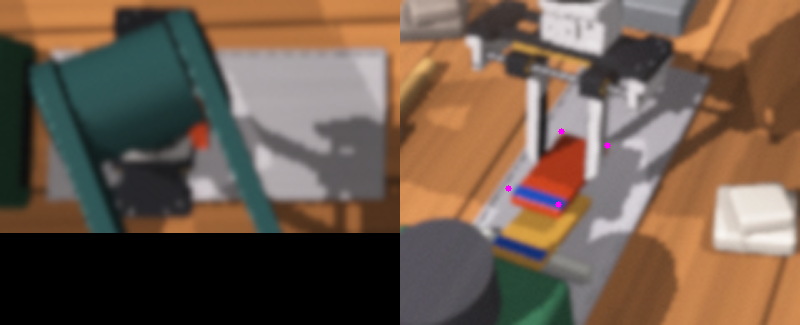

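Run:
```python
from h import *
from scipy.spatial.transform import Rotation as Ro
t=snap('side');hs=cv2.cvtColor(t['pixels'],cv2.COLOR_RGB2HSV)
m=((abs(hs[...,0].astype(int)-113)<12)&(hs[...,1]>120)&(hs[...,2]>60)).astype(np.uint8); m[:,:230]=0;m[:,300:]=0;m[:290]=0
_,_,st,ce=cv2.connectedComponentsWithStats(m)
for q,c in zip(st[1:],ce[1:]): print(q,c.round(1))
a=np.radians(88.5)
print('ochre pred',proj(t,[.474+.1302*np.cos(a),.3325+.1302*np.sin(a),.0387]))
o=get_obs();R=Ro.from_euler('xyz',o['ee_rot']).as_matrix();p=o['tool_pos'];print(p)
q=p+R@np.array([.043+.0089,0,-.005]);print('rust pred',q,proj(t,q))
for d in np.eye(3)*.005: print(d,proj(t,q+R@d)-proj(t,q))
```

```text
[256 320  19   8  59] [265.1 323.3]
[248 340  20   9  57] [257.6 343.9]
ochre pred [257.68679199 344.53793801]
[0.47609378 0.3741629  0.05090531]
rust pred [0.47731924 0.42316874 0.06866864] [264.71901904 321.58639238]
[0.005 0.    0.   ] [-1.11586715  1.27254606]
[0.    0.005 0.   ] [-1.97496327 -0.65290891]
[0.    0.    0.005] [-0.06246334  1.87848055]
```

{"op": "apply_moves", "data": {"commands": [[0,0,0,-0.001,-0.0005,-0.01,20],[0,0,0,-0.001,-0.0005,-0.018,20],[0,0,0,-0.001,-0.0005,-0.021,20],[0,0,0,-0.001,-0.0005,-0.021,20],[0,0,0,-0.001,-0.0005,-0.021,20]]}}

```text
time: 16.3
tool_pos: [0.4738, 0.3732, 0.0279]
ee_rot: [-3.142, -0.25, 1.545]
wrist_force: [-0.4, 0.7, -1.0]
width: 0.0489
finger_force: 30.0
```

{"op": "apply_moves", "data": {"commands": [[0,0,0,0,0,-0.001,20],[0,0,0,0,0,-0.002,20],[0,0,0,0,0,-0.003,20],[0,0,0,0,0,-0.003,20],[0,0,0,0,0,-0.003,20]]}}

```text
time: 16.8
tool_pos: [0.4742, 0.3735, 0.0255]
ee_rot: [3.141, -0.251, 1.545]
wrist_force: [-1.6, 0.4, 0.3]
width: 0.0489
finger_force: 30.0
```

{"op": "apply_moves", "data": {"commands": [[0,0,0,0.001,0,-0.001,20],[0,0,0,0.001,0,-0.002,20],[0,0,0,0.001,0,-0.002,20],[0,0,0,0.001,0,-0.002,20],[0,0,0,0.001,0,-0.002,20]]}}

```text
time: 17.3
tool_pos: [0.4748, 0.3735, 0.0233]
ee_rot: [3.141, -0.251, 1.545]
wrist_force: [-3.0, 0.5, 2.8]
width: 0.0495
finger_force: 30.0
```

Contact (2.8 N). I'll release and look.

{"op": "apply_moves", "data": {"commands": [[0,0,0,0,0,0,45],[0,0,0,0,0,0,52],[0,0,0,0,0,0,60],[0,0,0,0,0,0,68],[0,0,0,0,0,0,70]]}}

```text
time: 17.8
tool_pos: [0.4749, 0.3728, 0.0225]
ee_rot: [-3.142, -0.249, 1.545]
wrist_force: [-0.2, -0.5, -0.4]
width: 0.0651
finger_force: 0.0
```

{"op": "apply_moves", "data": {"commands": [[0,0,0,0,-0.0025,0.01,70],[0,0,0,0,-0.0075,0.03,70],[0,0,0,0,-0.015,0.06,70],[0,0,0,0,-0.025,0.1,70],[0,0,0,0,-0.04,0.145,70]]}}

```text
time: 18.3
tool_pos: [0.474, 0.3326, 0.1688]
ee_rot: [-3.14, -0.249, 1.545]
wrist_force: [0.1, 0.4, 0.2]
width: 0.0658
finger_force: 0.0
```

{"op": "apply_moves", "data": {"commands": [[-0.05,0.0013,0,0,-0.045,0.005,70],[-0.1,0.0026,0,0,-0.09,0.01,70],[-0.15,0.004,0,0,-0.135,0.015,70],[-0.2,0.0053,0,0,-0.18,0.02,70],[-0.25,0.0066,0,0,-0.225,0.025,70]]}}

```text
time: 18.8
tool_pos: [0.4748, 0.1062, 0.1943]
ee_rot: [3.14, 0.002, 1.545]
wrist_force: [0.0, 0.1, 0.0]
width: 0.0661
finger_force: 0.0
```

```bash
cat >> h.py <<'E'
def stripes(t):
    hs=cv2.cvtColor(t['pixels'],cv2.COLOR_RGB2HSV)
    m=((abs(hs[...,0].astype(int)-113)<12)&(hs[...,1]>120)&(hs[...,2]>60)).astype(np.uint8); m[:,:230]=0;m[:,330:]=0;m[:265]=0
    _,_,st,ce=cv2.connectedComponentsWithStats(m)
    out=[]
    for q,c in zip(st[1:],ce[1:]):
        if q[4]>25: out.append((c,q[4]))
    a=np.radians(88.5)
    for i in range(4):
        x=.1302-.04*i; print(i,'pred',proj(t,[.474+x*np.cos(a),.3325+x*np.sin(a),.0387]).round(1))
    for c,n in out: print('seen',c.round(1),n,'at z .0387 tray',traycoord(atz(t,c,.0387)).round(1))
def slabs(s):
    for n,r in ROI.items():
        m,k=slabmask(s,r)
        try: print(n,rect2(s,m,k,r[0],r[1],.010))
        except Exception as e: print(n,e)
E
python3 - <<'E'
from h import *
t=snap('side');s=snap('top');stripes(t);slabs(s);print(get_obs()['tool_pos'],get_obs()['ee_rot'])
for q in ['slab_brown','slab_black']:
    for d in masks_of('top',q)[:2]: print(q,round(d['score'],2),d['extent'],rect(s,d['mask'],.011))
cv2.imwrite('pics/p4.png',np.hstack([cv2.resize(s['pixels'][140:260,130:440,::-1],(500,194),interpolation=cv2.INTER_CUBIC),cv2.resize(t['pixels'][280:385,210:350,::-1],(300,225),interpolation=cv2.INTER_CUBIC)[20:214]]))
E
```

```text
0 pred [257.7 344.5]
1 pred [266.5 330.4]
2 pred [274.7 317.3]
3 pred [282.4 305. ]
seen [266.7 329.5] 47 at z .0387 tray [87.9 -0.8]
seen [257.6 343.9] 57 at z .0387 tray [128.8  -1.1]
rust [ 646.2 -126.5   89.4    5.5  178.   641.5 -125.8]
brown [ 592.1 -357.8  120.3  118.3  176.8  590.7 -361.9]
ochre [ 508.2 -410.    40.2    4.7  176.8  510.  -410.5]
black [ 547.8 -196.2   99.    54.2  107.1  547.7 -194.4]
[0.47555241 0.10494634 0.19487976] [3.13830027e+00 2.09949016e-03 1.54027000e+00]
slab_brown 0.9 [390.5, 167.8, 427.4, 191.2] [ 588.1 -350.   103.6   51.6   77.3]
slab_brown 0.75 [145.3, 214.9, 160.3, 228.5] [4.793e+02 4.617e+02 4.830e+01 3.820e+01 4.000e-01]
slab_black 0.75 [346.7, 180.9, 379.7, 202.1] [ 548.9 -198.    98.7   51.   110.1]
```

View pics/p4.png

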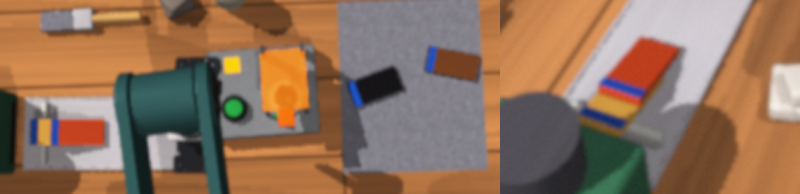

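{"op": "apply_moves", "data": {"commands": [[0,0,-0.02,0.011,-0.046,0,75],[0,0,-0.04,0.022,-0.092,0,75],[0,0,-0.06,0.033,-0.138,0,75],[0,0,-0.08,0.044,-0.184,0,75],[0,0,-0.1,0.055,-0.23,0,75]]}}

```text
time: 19.5
tool_pos: [0.5305, -0.1221, 0.1929]
ee_rot: [3.141, -0.001, 1.446]
wrist_force: [1.1, 0.2, 0.4]
width: 0.0707
finger_force: 0.0
```

{"op": "apply_moves", "data": {"commands": [[0,0,-0.02,0.011,-0.046,0,75],[0,0,-0.04,0.022,-0.092,0,75],[0,0,-0.06,0.033,-0.138,0,75],[0,0,-0.08,0.044,-0.184,-0.02,75],[0,0,-0.092,0.056,-0.232,-0.05,75]]}}

```text
time: 20.0
tool_pos: [0.5861, -0.3476, 0.149]
ee_rot: [3.137, 0.001, 1.353]
wrist_force: [0.6, -0.5, 0.5]
width: 0.0707
finger_force: 0.0
```

{"op": "apply_moves", "data": {"commands": [[0,0,0,0,0,-0.04,75],[0,0,0,0,0,-0.08,75],[0,0,0,0,0,-0.1,75],[0,0,0,0,0,-0.1,75],[0,0,0,0,0,-0.1,75]]}}

```text
time: 20.5
tool_pos: [0.5847, -0.3452, 0.0478]
ee_rot: [-3.142, -0.001, 1.354]
wrist_force: [1.1, -0.5, 0.0]
width: 0.0706
finger_force: 0.0
```

Run:
```python
from h import *
s=snap('top');print(get_obs()['tool_pos'],get_obs()['ee_rot'])
for q in ['slab_brown','slab_black']:
    for d in masks_of('top',q)[:1]: print(q,round(d['score'],2),d['extent'],rect(s,d['mask'],.011))
```

```text
[ 0.58542657 -0.3460119   0.04951343] [3.13879597e+00 7.41773073e-04 1.35398742e+00]
slab_brown 0.46 [393.2, 169.5, 397.6, 175.6] [ 615.9 -308.5    6.4    3.1  177.2]
slab_black 0.63 [343.9, 180.7, 376.5, 203.5] [ 548.8 -196.9  100.2   49.2  108.8]
```

{"op": "apply_moves", "data": {"commands": [[0,0,0,0.0015,-0.0115,-0.015,75],[0,0,0,0.0015,-0.0115,-0.03,75],[0,0,0,0.0015,-0.0115,-0.044,75],[0,0,0,0.0015,-0.0115,-0.045,75],[0,0,0,0.0015,-0.0115,-0.045,75]]}}

```text
time: 21.15
tool_pos: [0.5846, -0.3571, 0.0008]
ee_rot: [-3.139, -0.001, 1.353]
wrist_force: [0.1, 0.3, -0.4]
width: 0.0704
finger_force: 0.0
```

{"op": "apply_moves", "data": {"commands": [[0,0,0,0,0,0,40],[0,0,0,0,0,0,20],[0,0,0,0,0,0,20],[0,0,0,0,0,0,20],[0,0,0,0,0,0,20]]}}

```text
time: 21.65
tool_pos: [0.5855, -0.3575, 0.0027]
ee_rot: [3.142, -0.0, 1.353]
wrist_force: [-0.6, 0.5, -1.1]
width: 0.0495
finger_force: 30.0
```

{"op": "apply_moves", "data": {"commands": [[0,0,0,0,0,0.02,20],[0,0,0,0,0,0.06,20],[0,0,0,0,0,0.1,20],[0,0,0,0,0,0.145,20],[0,0,0,0,0,0.19,20]]}}

```text
time: 22.15
tool_pos: [0.585, -0.3573, 0.1939]
ee_rot: [-3.141, -0.0, 1.353]
wrist_force: [0.5, -0.9, -1.5]
width: 0.0494
finger_force: 30.0
```

{"op": "apply_moves", "data": {"commands": [[0,0,0.02,-0.0074,0.046,0,20],[0,0,0.04,-0.0147,0.092,0,20],[0,0,0.06,-0.022,0.138,0,20],[0,0,0.08,-0.0295,0.184,0,20],[0,0,0.1,-0.037,0.23,0,20]]}}

```text
time: 22.65
tool_pos: [0.5477, -0.1259, 0.1926]
ee_rot: [-3.142, -0.0, 1.453]
wrist_force: [1.2, 0.0, -2.0]
width: 0.0494
finger_force: 30.0
```

{"op": "apply_moves", "data": {"commands": [[0,0,0.02,-0.0074,0.046,0,20],[0,0,0.04,-0.0147,0.092,0,20],[0,0,0.06,-0.022,0.138,0,20],[0,0,0.08,-0.0295,0.184,0,20],[0,0,0.092,-0.037,0.23,0,20]]}}

```text
time: 23.15
tool_pos: [0.5106, 0.104, 0.1928]
ee_rot: [3.141, 0.0, 1.545]
wrist_force: [1.5, 0.3, -1.1]
width: 0.0497
finger_force: 30.0
```

{"op": "apply_moves", "data": {"commands": [[0.05,-0.0013,0,-0.0074,0.046,0,20],[0.1,-0.0026,0,-0.0147,0.092,-0.005,20],[0.15,-0.004,0,-0.022,0.138,-0.01,20],[0.2,-0.0053,0,-0.0295,0.184,-0.02,20],[0.25,-0.0066,0,-0.0365,0.231,-0.03,20]]}}

```text
time: 23.65
tool_pos: [0.4745, 0.335, 0.1628]
ee_rot: [3.141, -0.252, 1.545]
wrist_force: [0.7, 0.3, -1.0]
width: 0.0494
finger_force: 30.0
```

{"op": "apply_moves", "data": {"commands": [[0,0,0,0,0,-0.04,20],[0,0,0,0,0,-0.08,20],[0,0,0,0,0,-0.11,20],[0,0,0,0,0,-0.12,20],[0,0,0,0,0,-0.12,20]]}}

```text
time: 24.15
tool_pos: [0.4736, 0.3327, 0.0409]
ee_rot: [-3.138, -0.248, 1.544]
wrist_force: [0.1, 1.0, -1.1]
width: 0.0495
finger_force: 30.0
```

{"op": "apply_moves", "data": {"commands": [[0,0,0,0,0,0,20],[0,0,0,0,0,0,20],[0,0,0,0,0,0,20],[0,0,0,0,0,0,20],[0,0,0,0,0,0,20]]}}

```text
time: 24.65
tool_pos: [0.4754, 0.3335, 0.0435]
ee_rot: [3.14, -0.251, 1.545]
wrist_force: [-0.4, 0.3, -1.0]
width: 0.0495
finger_force: 30.0
```

Settled. Go down to .0195, then ease lower.

{"op": "apply_moves", "data": {"commands": [[0,0,0,0,0,-0.01,20],[0,0,0,0,0,-0.018,20],[0,0,0,0,0,-0.022,20],[0,0,0,0,0,-0.023,20],[0,0,0,0,0,-0.023,20]]}}

```text
time: 25.15
tool_pos: [0.4748, 0.3333, 0.0193]
ee_rot: [-3.141, -0.25, 1.545]
wrist_force: [0.3, -0.4, -1.1]
width: 0.0493
finger_force: 30.0
```

{"op": "apply_moves", "data": {"commands": [[0,0,0,0,0,-0.001,20],[0,0,0,0,0,-0.002,20],[0,0,0,0,0,-0.002,20],[0,0,0,0,0,-0.002,20],[0,0,0,0,0,-0.002,20]]}}

```text
time: 25.65
tool_pos: [0.4752, 0.3335, 0.0188]
ee_rot: [3.141, -0.251, 1.545]
wrist_force: [-2.2, -2.8, 5.1]
width: 0.0496
finger_force: 30.0
```

{"op": "apply_moves", "data": {"commands": [[0,0,0,0,0,0.0005,20],[0,0,0,0,0,0.0005,45],[0,0,0,0,0,0.0005,55],[0,0,0,0,0,0.0005,68],[0,0,0,0,0,0.0005,70]]}}

```text
time: 26.15
tool_pos: [0.4749, 0.3333, 0.0177]
ee_rot: [-3.141, -0.25, 1.545]
wrist_force: [-0.3, -0.8, -0.4]
width: 0.0637
finger_force: 0.0
```

{"op": "apply_moves", "data": {"commands": [[0,0,0,0,-0.0025,0.01,70],[0,0,0,0,-0.0075,0.03,70],[0,0,0,0,-0.015,0.06,70],[0,0,0,0,-0.025,0.1,70],[0,0,0,0,-0.04,0.145,70]]}}

```text
time: 26.65
tool_pos: [0.474, 0.2929, 0.164]
ee_rot: [-3.14, -0.249, 1.545]
wrist_force: [0.7, 0.3, 0.2]
width: 0.0653
finger_force: 0.0
```

{"op": "apply_moves", "data": {"commands": [[-0.05,0.0013,0,0.01,-0.045,0.005,70],[-0.1,0.0026,0,0.02,-0.09,0.01,70],[-0.15,0.004,0,0.03,-0.135,0.015,70],[-0.2,0.0053,0,0.035,-0.18,0.02,70],[-0.25,0.0066,0,0.04,-0.225,0.028,70]]}}

```text
time: 27.15
tool_pos: [0.515, 0.0664, 0.192]
ee_rot: [3.141, 0.002, 1.545]
wrist_force: [-0.1, 0.6, 0.2]
width: 0.0659
finger_force: 0.0
```

Run:
```python
from h import *
t=snap('side');s=snap('top');stripes(t);slabs(s);print(get_obs()['tool_pos'],get_obs()['ee_rot'])
for q in ['slab_black']:
    for d in masks_of('top',q)[:2]: print(q,round(d['score'],2),d['extent'],rect(s,d['mask'],.011))
```

```text
0 pred [257.7 344.5]
1 pred [266.5 330.4]
2 pred [274.7 317.3]
3 pred [282.4 305. ]
seen [275.1 315.8] 69 at z .0387 tray [46.  -1.3]
seen [266.9 329.6] 49 at z .0387 tray [87.9 -0.3]
seen [257.6 343.9] 57 at z .0387 tray [128.8  -1.1]
rust [ 646.7 -126.5   90.2    5.5  178.   641.8 -125.8]
brown [ 589.1 -411.4  120.3   11.   176.8  597.2 -413.1]
ochre [ 508.2 -410.    40.2    4.7  176.8  510.  -410.5]
black [ 547.3 -196.4   99.4   54.2  106.2  547.7 -194.4]
[0.51625161 0.06484576 0.1932152 ] [3.13801386e+00 2.22870690e-03 1.54012644e+00]
slab_black 0.72 [343.0, 181.7, 378.6, 207.2] [ 549.1 -196.9   99.2   51.3  108.3]
slab_black 0.63 [224.5, 125.1, 248.0, 150.3] [741.  196.4  82.5  62.9  25.2]
```

{"op": "apply_moves", "data": {"commands": [[0,0,0.034,0.0036,-0.027,0,75],[0,0,0.068,0.0072,-0.054,0,75],[0,0,0.102,0.0108,-0.081,0,75],[0,0,0.136,0.0144,-0.108,0,75],[0,0,0.17,0.018,-0.135,0,75]]}}

```text
time: 27.8
tool_pos: [0.533, -0.0662, 0.1912]
ee_rot: [3.141, -0.001, 1.718]
wrist_force: [-0.7, -0.5, -0.7]
width: 0.0705
finger_force: 0.0
```

{"op": "apply_moves", "data": {"commands": [[0,0,0.034,0.0036,-0.027,-0.01,75],[0,0,0.068,0.0072,-0.054,-0.02,75],[0,0,0.102,0.0108,-0.081,-0.04,75],[0,0,0.136,0.0144,-0.108,-0.06,75],[0,0,0.17,0.018,-0.135,-0.09,75]]}}

```text
time: 28.3
tool_pos: [0.5526, -0.2017, 0.1022]
ee_rot: [3.138, 0.002, 1.888]
wrist_force: [0.1, -0.8, 0.3]
width: 0.0707
finger_force: 0.0
```

{"op": "apply_moves", "data": {"commands": [[0,0,0,0,0,-0.03,75],[0,0,0,0,0,-0.06,75],[0,0,0,0,0,-0.06,75],[0,0,0,0,0,-0.06,75],[0,0,0,0,0,-0.06,75]]}}

```text
time: 28.8
tool_pos: [0.5525, -0.2015, 0.0436]
ee_rot: [3.138, 0.002, 1.886]
wrist_force: [-0.6, -0.1, 0.5]
width: 0.0706
finger_force: 0.0
```

{"op": "apply_moves", "data": {"commands": [[0,0,0,0,0,0,75],[0,0,0,0,0,0,75],[0,0,0,0,0,0,75],[0,0,0,0,0,0,75],[0,0,0,0,0,0,75]]}}

```text
time: 29.3
tool_pos: [0.551, -0.2017, 0.0414]
ee_rot: [3.141, 0.0, 1.885]
wrist_force: [0.3, -0.2, 0.8]
width: 0.0702
finger_force: 0.0
```

Run:
```python
from h import *
s=snap('top')
for d in masks_of('top','slab_black')[:2]: print(round(d['score'],2),d['extent'],rect(s,d['mask'],.011))
m,k=slabmask(s,(338,170,395,215)); print(rect2(s,m,k,338,170,.01))
```

```text
0.59 [347.0, 184.6, 359.9, 205.3] [ 539.  -170.8   52.2   40.4   11.9]
[ 552.8 -210.2  179.2  142.    88.   565.1 -221.5]
```

{"op": "apply_moves", "data": {"commands": [[0,0,0,0.0005,-0.0025,-0.015,75],[0,0,0,0.0005,-0.0025,-0.03,75],[0,0,0,0.0005,-0.0025,-0.037,75],[0,0,0,0.0005,-0.0025,-0.037,75],[0,0,0,0.0005,-0.0025,-0.037,75]]}}

```text
time: 29.9
tool_pos: [0.5512, -0.204, 0.0037]
ee_rot: [-3.141, -0.001, 1.885]
wrist_force: [-1.3, 0.1, 0.3]
width: 0.0704
finger_force: 0.0
```

{"op": "apply_moves", "data": {"commands": [[0,0,0,0,0,0,40],[0,0,0,0,0,0,20],[0,0,0,0,0,0,20],[0,0,0,0,0,0,20],[0,0,0,0,0,0,20]]}}

```text
time: 30.4
tool_pos: [0.5515, -0.2043, 0.0047]
ee_rot: [3.142, 0.0, 1.885]
wrist_force: [-0.8, -0.5, 2.4]
width: 0.0496
finger_force: 30.0
```

{"op": "apply_moves", "data": {"commands": [[0,0,0,0,0,0.02,20],[0,0,0,0,0,0.06,20],[0,0,0,0,0,0.1,20],[0,0,0,0,0,0.145,20],[0,0,0,0,0,0.19,20]]}}

```text
time: 30.9
tool_pos: [0.5511, -0.2037, 0.1951]
ee_rot: [-3.141, -0.001, 1.885]
wrist_force: [0.3, -0.3, -2.0]
width: 0.0495
finger_force: 30.0
```

{"op": "apply_moves", "data": {"commands": [[0,0,-0.034,-0.005,0.033,0,20],[0,0,-0.068,-0.01,0.066,0,20],[0,0,-0.102,-0.015,0.099,0,20],[0,0,-0.136,-0.02,0.132,0,20],[0,0,-0.17,-0.026,0.165,0,20]]}}

```text
time: 31.4
tool_pos: [0.525, -0.0378, 0.1937]
ee_rot: [-3.141, -0.001, 1.713]
wrist_force: [0.1, 0.4, -1.0]
width: 0.0491
finger_force: 30.0
```

{"op": "apply_moves", "data": {"commands": [[0,0,-0.034,-0.005,0.033,0,20],[0,0,-0.068,-0.01,0.066,0,20],[0,0,-0.102,-0.015,0.099,0,20],[0,0,-0.136,-0.02,0.132,0,20],[0,0,-0.1704,-0.026,0.165,0,20]]}}

```text
time: 31.9
tool_pos: [0.4989, 0.1273, 0.1938]
ee_rot: [-3.141, -0.0, 1.543]
wrist_force: [0.4, 0.2, -1.5]
width: 0.0494
finger_force: 30.0
```

{"op": "apply_moves", "data": {"commands": [[0.05,-0.0013,0,-0.005,0.033,0,20],[0.1,-0.0026,0,-0.01,0.066,-0.005,20],[0.15,-0.004,0,-0.015,0.099,-0.01,20],[0.2,-0.0053,0,-0.02,0.132,-0.02,20],[0.25,-0.0066,0,-0.0256,0.1656,-0.03,20]]}}

```text
time: 32.4
tool_pos: [0.4736, 0.2927, 0.1638]
ee_rot: [3.141, -0.252, 1.544]
wrist_force: [-0.7, 0.4, -1.6]
width: 0.0496
finger_force: 30.0
```

{"op": "apply_moves", "data": {"commands": [[0,0,0,0,0,-0.04,20],[0,0,0,0,0,-0.08,20],[0,0,0,0,0,-0.11,20],[0,0,0,0,0,-0.12,20],[0,0,0,0,0,-0.12,20]]}}

```text
time: 32.9
tool_pos: [0.4724, 0.291, 0.0423]
ee_rot: [-3.137, -0.249, 1.544]
wrist_force: [-0.8, 1.2, -1.2]
width: 0.0494
finger_force: 30.0
```

{"op": "apply_moves", "data": {"commands": [[0,0,0,0,0,0,20],[0,0,0,0,0,0,20],[0,0,0,0,0,0,20],[0,0,0,0,0,0,20],[0,0,0,0,0,0,20]]}}

```text
time: 33.4
tool_pos: [0.4743, 0.2915, 0.045]
ee_rot: [3.14, -0.25, 1.545]
wrist_force: [0.6, -0.6, -1.8]
width: 0.0493
finger_force: 30.0
```

{"op": "apply_moves", "data": {"commands": [[0,0,0,0,0,-0.01,20],[0,0,0,0,0,-0.018,20],[0,0,0,0,0,-0.022,20],[0,0,0,0,0,-0.0235,20],[0,0,0,0,0,-0.0235,20]]}}

```text
time: 33.9
tool_pos: [0.4729, 0.2911, 0.0207]
ee_rot: [-3.139, -0.249, 1.545]
wrist_force: [-2.7, -2.7, 4.4]
width: 0.0493
finger_force: 30.0
```

{"op": "apply_moves", "data": {"commands": [[0,0,0,0,0,-0.0005,20],[0,0,0,0,0,-0.001,20],[0,0,0,0,0,-0.0015,20],[0,0,0,0,0,-0.0015,20],[0,0,0,0,0,-0.0015,20]]}}

```text
time: 34.4
tool_pos: [0.4729, 0.2912, 0.0206]
ee_rot: [-3.14, -0.25, 1.545]
wrist_force: [-5.3, -5.2, 11.5]
width: 0.0493
finger_force: 30.0
```

{"op": "apply_moves", "data": {"commands": [[0,0,0,0,0,0.0015,20],[0,0,0,0,0,0.0015,20],[0,0,0,0,0,0.0015,45],[0,0,0,0,0,0.0015,60],[0,0,0,0,0,0.0015,70]]}}

```text
time: 34.9
tool_pos: [0.4739, 0.2915, 0.0204]
ee_rot: [3.141, -0.25, 1.544]
wrist_force: [0.8, 0.6, 0.4]
width: 0.0611
finger_force: 0.0
```

{"op": "apply_moves", "data": {"commands": [[0,0,0,0,0,0,70],[0,0,0,0,-0.003,0.012,70],[0,0,0,0,-0.01,0.04,70],[0,0,0,0,-0.02,0.08,70],[0,0,0,0,-0.03,0.125,70]]}}

```text
time: 35.4
tool_pos: [0.4729, 0.2608, 0.1466]
ee_rot: [-3.14, -0.249, 1.544]
wrist_force: [1.2, -0.3, -0.2]
width: 0.0656
finger_force: 0.0
```

{"op": "apply_moves", "data": {"commands": [[-0.05,0.0013,0,-0.03,-0.035,0.02,40],[-0.1,0.0026,0,-0.06,-0.07,0.04,20],[-0.15,0.004,0,-0.09,-0.105,0.06,0],[-0.2,0.0053,0,-0.12,-0.14,0.07,0],[-0.25,0.0066,0,-0.14,-0.175,0.075,0]]}}

```text
time: 35.9
tool_pos: [0.3328, 0.0853, 0.2235]
ee_rot: [3.137, 0.001, 1.545]
wrist_force: [0.1, -0.2, 0.5]
width: 0.0291
finger_force: 0.0
```

{"op": "apply_moves", "data": {"commands": [[0,0,0,0,-0.035,0,0],[0,0,0,0,-0.07,0,0],[0,0,0,0,-0.105,0,0],[0,0,0,0,-0.11,0,0],[0,0,0,0,-0.11,0,0]]}}

```text
time: 36.4
tool_pos: [0.3338, -0.0241, 0.2214]
ee_rot: [3.14, -0.0, 1.542]
wrist_force: [0.2, 1.7, -0.4]
width: 0.0007
finger_force: 0.0
```

Run:
```python
from h import *
t=snap('side');s=snap('top');stripes(t);o=get_obs();print(o['tool_pos'],o['ee_rot'],o['joint_positions'].round(2))
cv2.imwrite('pics/p5.png',np.hstack([cv2.resize(s['pixels'][150:260,130:340,::-1],(458,240),interpolation=cv2.INTER_CUBIC),cv2.resize(t['pixels'][270:375,225:375,::-1],(342,240),interpolation=cv2.INTER_CUBIC)]))
```

```text
0 pred [257.7 344.5]
1 pred [266.5 330.4]
2 pred [274.7 317.3]
3 pred [282.4 305. ]
seen [283.7 303.7] 107 at z .0387 tray [5.4 1.1]
seen [275.2 315.8] 72 at z .0387 tray [46. -1.]
seen [266.9 329.6] 46 at z .0387 tray [87.8 -0.3]
seen [257.6 343.9] 57 at z .0387 tray [128.8  -1.1]
[ 0.33389074 -0.02289024  0.22113364] [ 3.14084041e+00 -6.10259788e-04  1.54500242e+00] [-0.24 -0.41  1.77  0.    1.78 -0.21]
```

View pics/p5.png

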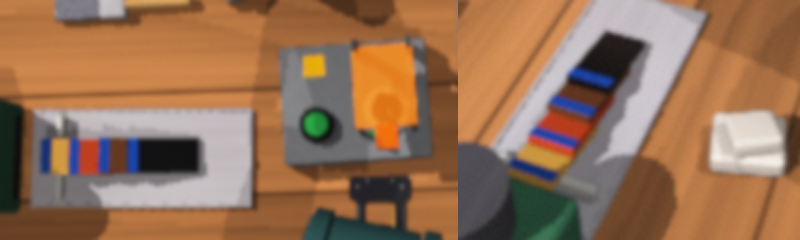

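Four shingles are straight, with stripes about 41 mm apart, all visible and facing the blower. Next is the guard, so I'll turn and tilt the shut fingers forward.

{"op": "apply_moves", "data": {"commands": [[0,0,-0.149,0.01,-0.001,0,0],[0,0,-0.298,0.02,-0.002,0,0],[0,0,-0.447,0.03,-0.003,0,0],[0,0,-0.596,0.035,-0.004,0,0],[0,0,-0.745,0.04,-0.005,0,0]]}}

```text
time: 37.0
tool_pos: [0.3743, -0.0269, 0.2208]
ee_rot: [-3.141, -0.0, 0.797]
wrist_force: [-0.2, 0.1, 0.2]
width: 0.0005
finger_force: 0.0
```

{"op": "apply_moves", "data": {"commands": [[0,0,-0.149,0.005,0,0,0],[0,0,-0.298,0.01,0,0,0],[0,0,-0.447,0.015,0,0,0],[0,0,-0.596,0.02,0,0,0],[0,0,-0.747,0.025,0,0,0]]}}

```text
time: 37.5
tool_pos: [0.3992, -0.0268, 0.2208]
ee_rot: [-3.141, 0.0, 0.051]
wrist_force: [0.2, -0.1, -0.3]
width: 0.0008
finger_force: 0.0
```

{"op": "apply_moves", "data": {"commands": [[0.007,-0.14,0,0.005,0,-0.01,0],[0.0137,-0.28,0,0.01,0,-0.02,0],[0.02,-0.42,0,0.015,0,-0.04,0],[0.027,-0.56,0,0.015,0,-0.06,0],[0.034,-0.7,0,0.015,0,-0.08,0]]}}

```text
time: 38.0
tool_pos: [0.4252, -0.0285, 0.1389]
ee_rot: [3.141, -0.699, 0.059]
wrist_force: [-9.6, 13.0, 2.4]
width: 0.0005
finger_force: 0.0
```

{"op": "apply_moves", "data": {"commands": [[0.005,-0.1,0,0.005,0,-0.02,0],[0.01,-0.2,0,0.01,0,-0.04,0],[0.015,-0.3,0,0.015,0,-0.055,0],[0.015,-0.3,0,0.02,0,-0.06,0],[0.015,-0.3,0,0.02,0,-0.06,0]]}}

```text
time: 38.5
tool_pos: [0.4524, -0.032, 0.078]
ee_rot: [-3.141, -0.992, 0.057]
wrist_force: [-0.6, 0.2, -0.1]
width: 0.0006
finger_force: 0.0
```

Run:
```python
from h import *
t=snap('side');s=snap('top');o=get_obs();print(o['tool_pos'],o['ee_rot'],o['wrist_force'],o['joint_positions'].round(2))
cv2.imwrite('pics/p6.png',np.hstack([cv2.resize(s['pixels'][150:260,240:340,::-1],(400,440),interpolation=cv2.INTER_CUBIC),cv2.resize(t['pixels'][155:265,260:360,::-1],(400,440),interpolation=cv2.INTER_CUBIC)]))
```

```text
[ 0.45229373 -0.03188745  0.07795359] [ 3.14051464 -0.99108171  0.05932681] [ 0.30429264  0.6775009  -0.01883043] [-0.64 -0.76  2.55  0.94  0.73  0.34]
```

View pics/p6.png

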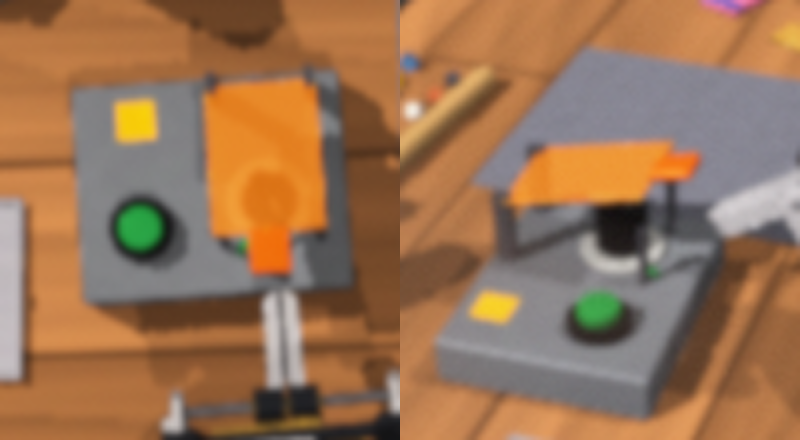

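Tips sit just short of the orange tab and below it, about 7 mm to the right. Slide them under.

{"op": "apply_moves", "data": {"commands": [[0,0,0,0.02,0.004,-0.002,0],[0,0,0,0.03,0.006,-0.002,0],[0,0,0,0.04,0.006,-0.002,0],[0,0,0,0.048,0.006,-0.002,0],[0,0,0,0.048,0.006,-0.002,0]]}}

```text
time: 39.1
tool_pos: [0.5009, -0.0258, 0.0762]
ee_rot: [3.141, -0.991, 0.06]
wrist_force: [-0.3, -0.5, -0.8]
width: 0.0006
finger_force: 0.0
```

{"op": "apply_moves", "data": {"commands": [[0,0,0,-0.004,0,0.02,0],[0,0,0,-0.011,0,0.04,0],[0,0,0,-0.006,0,0.058,0],[0,0,0,0.001,0,0.076,0],[0,0,0,0.012,0.001,0.092,0]]}}

```text
time: 39.6
tool_pos: [0.5116, -0.0257, 0.168]
ee_rot: [3.139, -0.991, 0.059]
wrist_force: [0.9, -0.5, -0.7]
width: 0.0002
finger_force: 0.7
```

{"op": "apply_moves", "data": {"commands": [[0,0,0,0.0115,0.001,0.0146,0],[0,0,0,0.026,0.0015,0.026,0],[0,0,0,0.0417,0.002,0.037,0],[0,0,0,0.059,0.003,0.044,0],[0,0,0,0.077,0.004,0.0496,0]]}}

```text
time: 40.1
tool_pos: [0.589, -0.0213, 0.217]
ee_rot: [3.14, -0.99, 0.059]
wrist_force: [-0.3, -1.0, -1.8]
width: 0.0008
finger_force: 0.5
```

{"op": "apply_moves", "data": {"commands": [[0,0,0,0.013,0,0.001,0],[0,0,0,0.026,0.001,0.002,0],[0,0,0,0.038,0.002,0.0014,0],[0,0,0,0.05,0.002,0,0],[0,0,0,0.06,0.003,-0.003,0]]}}

```text
time: 40.6
tool_pos: [0.6493, -0.0186, 0.2143]
ee_rot: [3.14, -0.991, 0.058]
wrist_force: [-0.7, -0.0, -0.8]
width: 0.0005
finger_force: 0.3
```

Run:
```python
from h import *
t=snap('side');s=snap('top');o=get_obs();print(o['tool_pos'],o['ee_rot'],o['wrist_force'],o['joint_positions'].round(2))
for n,c in(('top',s),('side',t)):
  for d in masks_of(n,'guard')[:1]: print(n,d['score'],d['extent'])
  for d in place_of(n,'guard_tab')[:2]: print(n,d)
H=np.array([.614,-.021,.094])
for f in (1.2,1.4,1.57,1.7,1.85,2,2.1):
    p=H+.136*np.array([-np.cos(f)*.9988,-np.cos(f)*.049,np.sin(f)]); print(f,proj(s,p).round(1),proj(t,p).round(1))
```

```text
[ 0.64943914 -0.01860683  0.21372201] [ 3.14052631 -0.99012856  0.05745391] [ 1.37077383 -0.16539478 -0.70605323] [-0.26 -0.28  2.01  0.55  0.51  0.9 ]
top 0.71 [289.1, 143.7, 316.7, 175.1]
top {'pixel': [302.0, 145.3], 'score': 0.96}
side 0.93 [270.0, 156.3, 295.0, 203.4]
side {'pixel': [274.3, 163.2], 'score': 0.7}
1.2 [303.9 180.1] [302.5 166.2]
1.4 [303.  170.1] [294.2 163. ]
1.57 [302.3 161.6] [287.1 161.5]
1.7 [301.9 155.3] [281.7 161.1]
1.85 [301.4 148.4] [275.7 161.5]
2 [301.  142.2] [270.2 162.9]
2.1 [300.8 138.4] [266.8 164.2]
```

{"op": "apply_moves", "data": {"commands": [[0,0,0,-0.03,-0.001,0,0],[0,0,0,-0.07,-0.003,0,10],[0,0,0,-0.11,-0.005,0,20],[0,0,0,-0.15,-0.007,0.01,35],[0,0,0,-0.19,-0.009,0.02,35]]}}

```text
time: 41.4
tool_pos: [0.4876, -0.0354, 0.2269]
ee_rot: [-3.127, -0.972, 0.054]
wrist_force: [1.0, -0.1, 0.2]
width: 0.0291
finger_force: 0.0
```

{"op": "apply_moves", "data": {"commands": [[-0.007,0.14,0,-0.02,0,0,35],[-0.0137,0.28,0,-0.04,0,0,35],[-0.02,0.42,0,-0.06,0,0,35],[-0.027,0.56,0,-0.07,0,0,35],[-0.034,0.7,0,-0.08,0,0,35]]}}

```text
time: 41.9
tool_pos: [0.4092, -0.037, 0.2334]
ee_rot: [-3.13, -0.276, 0.053]
wrist_force: [0.8, -0.1, -0.1]
width: 0.0328
finger_force: 0.0
```

{"op": "apply_moves", "data": {"commands": [[-0.006,0.12,0.05,0,0,0,35],[-0.012,0.24,0.05,0,0,0,35],[-0.0145,0.29,0.05,0,0,0,35],[-0.0145,0.29,0.05,0,0,0,35],[-0.0145,0.29,0.05,0,0,0,35]]}}

```text
time: 42.4
tool_pos: [0.4094, -0.0365, 0.2311]
ee_rot: [-3.12, 0.012, 0.103]
wrist_force: [-0.4, 0.3, -0.5]
width: 0.033
finger_force: 0.0
```

Run:
```python
from h import *
t=snap('side');s=snap('top');o=get_obs();print(o['tool_pos'],o['ee_rot'],o['width'],o['joint_positions'].round(2))
for n in('top','side'):
  for q in('dial_grip','guard_tab','start_top'): print(n,q,[(np.round(d['pixel'],1),d['score']) for d in place_of(n,q)[:2]])
  for d in masks_of(n,'dial')[:1]: print(n,d['score'],d['extent'])
cv2.imwrite('pics/p7.png',np.hstack([cv2.resize(s['pixels'][150:230,285:335,::-1],(375,600),interpolation=cv2.INTER_CUBIC),cv2.resize(t['pixels'][150:250,260:330,::-1],(420,600),interpolation=cv2.INTER_CUBIC)]))
for n,z in(('box -.0',.077),): 
  for x in(-.04,-.02,0): 
    p=np.array([.542+x*.9988+.045*.049,.0203+x*.049-.045*.9988,z]); print(x,p,proj(s,p).round(1),proj(t,p).round(1))
```

```text
[ 0.40903149 -0.03662393  0.23153013] [-3.12006264  0.01080236  0.10232962] 0.03263371303222625 [-0.24 -0.22  1.61  0.02  1.77  1.23]
top dial_grip [(array([308.9, 203. ]), 0.54)]
top guard_tab [(array([298.6, 143. ]), 0.88)]
top start_top [(array([276.8, 204.2]), 0.61)]
top 0.6 [298.6, 193.2, 313.9, 207.9]
side dial_grip [(array([315.6, 210.4]), 0.48), (array([264.6, 342.8]), 0.35)]
side guard_tab [(array([274.2, 162.4]), 0.67), (array([307.7, 232.8]), 0.61)]
side start_top [(array([309.9, 231.5]), 0.54)]
side 0.47 [307.5, 204.8, 322.7, 220.8]
-0.04 [ 0.504253 -0.026606  0.077   ] [307.5 207.1] [322.7 209. ]
-0.02 [ 0.524229 -0.025626  0.077   ] [307.  200.5] [316.7 208. ]
0 [ 0.544205 -0.024646  0.077   ] [306.5 193.9] [310.7 207.1]
```

View pics/p7.png

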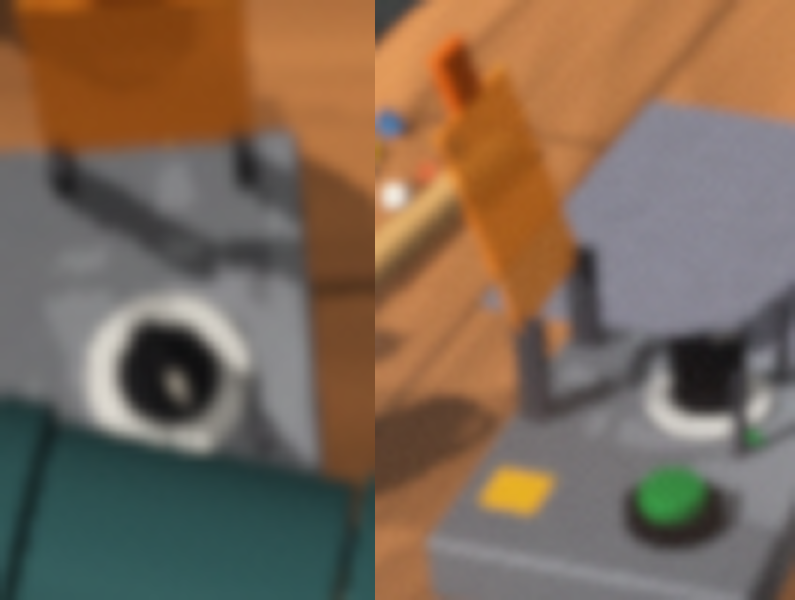

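{"op": "apply_moves", "data": {"commands": [[0,0,0,0,-0.04,0,35],[0,0,0,0,-0.08,0,35],[0,0,0,0,-0.12,0,35],[0,0,0,0,-0.16,0,35],[0,0,0,0,-0.2,0,35]]}}

```text
time: 43.4
tool_pos: [0.4094, -0.2381, 0.2313]
ee_rot: [-3.12, 0.012, 0.103]
wrist_force: [1.8, 0.1, -0.0]
width: 0.033
finger_force: 0.0
```

```bash
cat >> h.py <<'E'
def dial(s):
    k=8;x0,y0=285,180
    im=cv2.resize(s['pixels'][y0:225,x0:335],None,fx=k,fy=k,interpolation=cv2.INTER_CUBIC).astype(int)
    V=im.max(2);S=V-im.min(2)
    U=lambda c:((c[0]+.5)/k-.5+x0,(c[1]+.5)/k-.5+y0)
    cc=cv2.connectedComponentsWithStats
    blk=cv2.morphologyEx((V<60).astype(np.uint8),cv2.MORPH_OPEN,np.ones((9,9)))
    for nm,m in (('white',((V>150)&(S<50)).astype(np.uint8)),('green',((im[...,1]-im[...,0]>20)&(im[...,1]-im[...,2]>15)).astype(np.uint8)),('black',blk)):
        _,_,st,ce=cc(m)
        for q,c in zip(st[1:],ce[1:]):
            if q[4]>60: print(nm,q[:4]/k+[x0,y0,0,0],q[4]//64,np.round(U(c),1),'z.041',atz(s,U(c),.041)[:2].round(4),'z.084',atz(s,U(c),.084)[:2].round(4))
E
python3 - <<'E'
from h import *
s=snap('top');t=snap('side');dial(s);o=get_obs();print(o['tool_pos'],o['ee_rot'])
for q in('dial_grip',): print([(np.round(d['pixel'],1),d['score']) for d in place_of('top',q)[:2]],[(np.round(d['pixel'],1),d['score']) for d in place_of('side',q)[:2]])
cv2.imwrite('pics/d1.png',cv2.resize(s['pixels'][180:225,285:335,::-1],(600,540),interpolation=cv2.INTER_CUBIC))
E
```

```text
white [296.375 189.375  21.5    21.5  ] 144 [304.3 198.7] z.041 [ 0.5339 -0.0162] z.084 [ 0.5291 -0.0179]
green [299.375 209.5     3.375   4.   ] 10 [300.5 210.9] z.041 [ 0.4962 -0.0035] z.084 [ 0.4926 -0.0056]
black [301.625 193.75   12.75   12.5  ] 110 [307.2 199.4] z.041 [ 0.5313 -0.0252] z.084 [ 0.5266 -0.0266]
[ 0.40899029 -0.24041088  0.23027314] [-3.12026231  0.01409299  0.09712159]
[(array([309.1, 202.8]), 0.44)] [(array([312.9, 209.2]), 0.59), (array([350.3, 335.5]), 0.55)]
```

Run:
```python
from h import *
from scipy.spatial.transform import Rotation as Ro
o=get_obs();R=Ro.from_euler('xyz',o['ee_rot'])
print((Ro.from_euler('xyz',[np.pi,0,.649])*R.inv()).as_rotvec(),o['tool_pos'])
```

```text
[-0.01696479 -0.02082419  0.5480668 ] [ 0.40940112 -0.23694956  0.23079378]
```

{"op": "apply_moves", "data": {"commands": [[-0.0034,-0.0042,0.11,0.024,0.042,0,35],[-0.0068,-0.0083,0.219,0.048,0.084,0,35],[-0.0102,-0.0125,0.329,0.072,0.126,-0.02,35],[-0.0136,-0.0166,0.438,0.096,0.168,-0.05,35],[-0.017,-0.0208,0.548,0.12,0.212,-0.08,35]]}}

```text
time: 44.1
tool_pos: [0.523, -0.0345, 0.1604]
ee_rot: [3.139, -0.002, 0.658]
wrist_force: [-0.0, -0.6, 0.3]
width: 0.0331
finger_force: 0.0
```

{"op": "apply_moves", "data": {"commands": [[0,0,0,0,0,-0.02,35],[0,0,0,0,0,-0.04,35],[0,0,0,0,0,-0.05,35],[0,0,0,0,0,-0.05,35],[0,0,0,0,0,-0.05,35]]}}

```text
time: 44.6
tool_pos: [0.5227, -0.0376, 0.1113]
ee_rot: [3.139, -0.002, 0.651]
wrist_force: [-0.3, -0.4, 0.0]
width: 0.0328
finger_force: 0.0
```

{"op": "apply_moves", "data": {"commands": [[0,0,0,0,0,0,35],[0,0,0,0,0,0,35],[0,0,0,0,0,0,35],[0,0,0,0,0,0,35],[0,0,0,0,0,0,35]]}}

```text
time: 45.1
tool_pos: [0.5224, -0.038, 0.1105]
ee_rot: [3.14, -0.001, 0.651]
wrist_force: [0.3, 0.4, -0.1]
width: 0.0328
finger_force: 0.0
```

{"op": "apply_moves", "data": {"commands": [[0,0,0,0.0066,0.0126,0,35],[0,0,0,0.0066,0.0126,0,35],[0,0,0,0.0066,0.0126,-0.015,35],[0,0,0,0.0066,0.0126,-0.02,35],[0,0,0,0.0066,0.0126,-0.02,35]]}}

```text
time: 45.6
tool_pos: [0.5275, -0.025, 0.088]
ee_rot: [-3.14, 0.003, 0.651]
wrist_force: [0.4, 0.1, 0.2]
width: 0.0328
finger_force: 0.0
```

{"op": "apply_moves", "data": {"commands": [[0,0,0,0,0,-0.008,35],[0,0,0,0,0,-0.016,35],[0,0,0,0,0,-0.024,35],[0,0,0,0,0,-0.03,35],[0,0,0,0,0,-0.03,35]]}}

```text
time: 46.1
tool_pos: [0.528, -0.0251, 0.0588]
ee_rot: [-3.141, 0.001, 0.651]
wrist_force: [-0.4, 0.1, -0.1]
width: 0.0332
finger_force: 0.0
```

{"op": "apply_moves", "data": {"commands": [[0,0,0,0,0,0,25],[0,0,0,0,0,0,18],[0,0,0,0,0,0,8],[0,0,0,0,0,0,5],[0,0,0,0,0,0,5]]}}

```text
time: 46.6
tool_pos: [0.5287, -0.0248, 0.0608]
ee_rot: [3.141, -0.001, 0.651]
wrist_force: [-2.6, 2.5, 3.4]
width: 0.0139
finger_force: 29.7
```

{"op": "apply_moves", "data": {"commands": [[0,0,-0.08,0,0,0,5],[0,0,-0.16,0,0,0,5],[0,0,-0.24,0,0,0,5],[0,0,-0.32,0,0,0,5],[0,0,-0.4,0,0,0,5]]}}

```text
time: 47.1
tool_pos: [0.5288, -0.0249, 0.0608]
ee_rot: [3.141, -0.0, 0.248]
wrist_force: [-3.0, 2.0, 3.7]
width: 0.0141
finger_force: 29.8
```

{"op": "apply_moves", "data": {"commands": [[0,0,-0.08,0,0,0,5],[0,0,-0.16,0,0,0,5],[0,0,-0.24,0,0,0,5],[0,0,-0.32,0,0,0,5],[0,0,-0.4,0,0,0,5]]}}

```text
time: 47.6
tool_pos: [0.5287, -0.0251, 0.0608]
ee_rot: [3.14, -0.0, -0.152]
wrist_force: [-3.0, 1.0, 4.0]
width: 0.0138
finger_force: 29.8
```

{"op": "apply_moves", "data": {"commands": [[0,0,-0.1,0,0,0,5],[0,0,-0.2,0,0,0,5],[0,0,-0.3,0,0,0,5],[0,0,-0.4,0,0,0,5],[0,0,-0.4,0,0,0,5]]}}

```text
time: 48.1
tool_pos: [0.5287, -0.0252, 0.0608]
ee_rot: [3.14, -0.0, -0.549]
wrist_force: [-1.8, 1.4, 4.7]
width: 0.0137
finger_force: 29.7
```

{"op": "apply_moves", "data": {"commands": [[0,0,0,0,0,0,5],[0,0,0,0,0,0,5],[0,0,0,0,0,0,5],[0,0,0,0,0,0,5],[0,0,0,0,0,0,5]]}}

```text
time: 48.6
tool_pos: [0.5287, -0.0252, 0.0607]
ee_rot: [3.14, -0.0, -0.548]
wrist_force: [-4.9, 1.6, 5.5]
width: 0.014
finger_force: 29.7
```

{"op": "apply_moves", "data": {"commands": [[0,0,0,0,0,0,20],[0,0,0,0,0,0,35],[0,0,0,0,0,0,35],[0,0,0,0,0,0.01,35],[0,0,0,0,0,0.03,35]]}}

```text
time: 49.1
tool_pos: [0.5277, -0.0251, 0.0891]
ee_rot: [3.139, 0.003, -0.549]
wrist_force: [-1.2, -0.6, -0.6]
width: 0.0331
finger_force: 0.0
```

{"op": "apply_moves", "data": {"commands": [[0,0,0,0,0,0.03,35],[0,0,0,0,0,0.07,35],[0,0,0,-0.03,0,0.11,20],[0,0,0,-0.07,0,0.13,0],[0,0,0,-0.11,0,0.13,0]]}}

```text
time: 49.6
tool_pos: [0.4201, -0.0257, 0.2253]
ee_rot: [-3.14, -0.009, -0.549]
wrist_force: [0.9, 0.2, -0.3]
width: 0.0119
finger_force: 0.0
```

{"op": "apply_moves", "data": {"commands": [[0,0,0.1,0,-0.04,0,0],[0,0,0.2,0,-0.08,0,0],[0,0,0.3,0,-0.12,0,0],[0,0,0.4,0,-0.16,0,0],[0,0,0.5,0,-0.2,0,0]]}}

```text
time: 50.1
tool_pos: [0.4189, -0.227, 0.2213]
ee_rot: [3.139, -0.002, -0.045]
wrist_force: [0.0, -0.3, 0.3]
width: 0.0002
finger_force: 0.0
```

Run:
```python
from h import *
s=snap('top');t=snap('side');dial(s);o=get_obs();print(o['tool_pos'],o['ee_rot'],o['width']);stripes(t)
for n in('top','side'): print([(np.round(d['pixel'],1),d['score']) for d in place_of(n,'guard_tab')[:1]])
a=cv2.resize(s['pixels'][180:225,260:335,::-1],(600,360),interpolation=cv2.INTER_CUBIC)
cv2.imwrite('pics/d2.png',np.hstack([a,cv2.resize(t['pixels'][270:375,225:325,::-1],(200,210))[:,:].repeat(1,0) if 0 else cv2.resize(t['pixels'][270:375,225:325,::-1],(200,360))]))
```

```text
white [296.375 189.375  20.75   21.375] 136 [303.5 198.3] z.041 [ 0.5351 -0.0138] z.084 [ 0.5304 -0.0155]
green [299.375 209.375   3.5     4.125] 10 [300.5 210.9] z.041 [ 0.4962 -0.0035] z.084 [ 0.4926 -0.0056]
black [301.75  193.75   12.625  12.75 ] 107 [307.9 199.3] z.041 [ 0.5314 -0.0272] z.084 [ 0.5268 -0.0286]
[ 0.41847657 -0.22929727  0.22038104] [ 3.13840286e+00 -3.00324709e-04 -5.36910230e-02] 0.00039810515488696973
0 pred [257.7 344.5]
1 pred [266.5 330.4]
2 pred [274.7 317.3]
3 pred [282.4 305. ]
seen [283.7 303.7] 111 at z .0387 tray [5.4 1.3]
seen [275.1 315.7] 72 at z .0387 tray [45.8 -1.4]
seen [266.9 329.6] 50 at z .0387 tray [88.  -0.3]
seen [257.6 343.9] 57 at z .0387 tray [128.8  -1.1]
[(array([303. , 143.8]), 0.88)]
[(array([271.5, 160.9]), 0.59)]
```

View pics/d2.png

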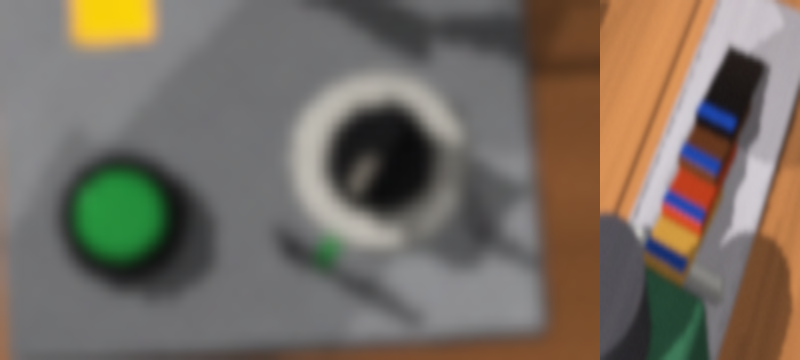

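The pointer at (360,175) lies on the line to the green mark (327,250), the shingles are unchanged and the guard is standing. Now the button.

{"op": "apply_moves", "data": {"commands": [[0,0,0,0.01,0.035,0,0],[0,0,0,0.02,0.07,0,0],[0,0,0,0.03,0.105,0,0],[0,0,0,0.04,0.14,0,0],[0,0,0,0.05,0.175,0,0]]}}

```text
time: 50.8
tool_pos: [0.4689, -0.0472, 0.221]
ee_rot: [3.141, -0.002, -0.048]
wrist_force: [-0.2, 0.7, 0.4]
width: -0.0001
finger_force: 0.0
```

{"op": "apply_moves", "data": {"commands": [[0,0,0,0.01,0.035,-0.02,0],[0,0,0,0.02,0.07,-0.04,0],[0,0,0,0.03,0.1,-0.06,0],[0,0,0,0.042,0.128,-0.08,0],[0,0,0,0.042,0.128,-0.1,0]]}}

```text
time: 51.3
tool_pos: [0.5111, 0.0826, 0.1201]
ee_rot: [-3.141, -0.002, -0.043]
wrist_force: [0.3, -0.0, 0.1]
width: 0.0005
finger_force: 0.0
```

{"op": "apply_moves", "data": {"commands": [[0,0,0,0,0,0,0],[0,0,0,0,0,0,0],[0,0,0,0,0,0,0],[0,0,0,0,0,0,0],[0,0,0,0,0,0,0]]}}

```text
time: 51.8
tool_pos: [0.5115, 0.0774, 0.1216]
ee_rot: [3.141, -0.003, -0.05]
wrist_force: [0.5, 0.3, 0.8]
width: 0.0006
finger_force: 0.0
```

{"op": "apply_moves", "data": {"commands": [[0,0,0,-0.001,-0.003,-0.02,0],[0,0,0,-0.001,-0.003,-0.04,0],[0,0,0,-0.001,-0.003,-0.05,0],[0,0,0,-0.001,-0.003,-0.055,0],[0,0,0,-0.001,-0.003,-0.055,0]]}}

```text
time: 52.3
tool_pos: [0.5098, 0.0746, 0.065]
ee_rot: [3.14, 0.0, -0.05]
wrist_force: [-0.1, 0.1, 0.6]
width: 0.0002
finger_force: 0.0
```

{"op": "apply_moves", "data": {"commands": [[0,0,0,0,0,-0.004,0],[0,0,0,0,0,-0.008,0],[0,0,0,0,0,-0.0115,0],[0,0,0,0,0,-0.0115,0],[0,0,0,0,0,-0.0115,0]]}}

```text
time: 52.8
tool_pos: [0.5112, 0.0748, 0.0562]
ee_rot: [3.14, -0.004, -0.049]
wrist_force: [-1.3, 0.0, 8.2]
width: 0.0004
finger_force: 4.2
```

{"op": "apply_moves", "data": {"commands": [[0,0,0,0,0,-0.001,0],[0,0,0,0,0,-0.002,0],[0,0,0,0,0,-0.002,0],[0,0,0,0,0,-0.002,0],[0,0,0,0,0,-0.002,0]]}}

```text
time: 53.3
tool_pos: [0.5113, 0.0748, 0.056]
ee_rot: [3.14, -0.005, -0.049]
wrist_force: [-4.1, -0.3, 15.5]
width: 0.0009
finger_force: 8.0
```

{"op": "apply_moves", "data": {"commands": [[0,0,0,0,0,0.02,0],[0,0,0,0,0,0.05,0],[0,0,0,0,0,0.09,0],[0,0,0,-0.03,0,0.13,0],[0,0,0,-0.07,0,0.16,0]]}}

```text
time: 53.8
tool_pos: [0.4405, 0.0748, 0.2141]
ee_rot: [3.141, -0.003, -0.05]
wrist_force: [-0.0, 0.1, 1.3]
width: 0.0005
finger_force: 0.0
```

{"op": "apply_moves", "data": {"commands": [[0,0,0,-0.02,-0.03,0,0],[0,0,0,-0.04,-0.07,0,0],[0,0,0,-0.05,-0.11,0,0],[0,0,0,-0.05,-0.15,0,0],[0,0,0,-0.05,-0.15,0,0]]}}

```text
time: 54.3
tool_pos: [0.3894, -0.0789, 0.2117]
ee_rot: [3.138, -0.001, -0.056]
wrist_force: [0.1, 0.3, -1.3]
width: 0.0006
finger_force: 0.0
```

Run:
```python
from h import *
s=snap('top');t=snap('side');stripes(t);o=get_obs();print(o['tool_pos'],o['wrist_force'])
for n in('top','side'): print([(np.round(d['pixel'],1),d['score']) for d in place_of(n,'guard_tab')[:1]])
```

```text
0 pred [257.7 344.5]
1 pred [266.5 330.4]
2 pred [274.7 317.3]
3 pred [282.4 305. ]
seen [283.6 303.6] 105 at z .0387 tray [5.2 1. ]
seen [275.1 315.8] 71 at z .0387 tray [46.1 -1.2]
seen [267.1 329.7] 49 at z .0387 tray [87.9  0.3]
seen [257.6 343.9] 57 at z .0387 tray [128.8  -1.1]
[ 0.38977622 -0.07563217  0.21167272] [ 0.04780152  0.2726231  -0.44626076]
[(array([299.4, 143.3]), 0.81)]
[(array([271. , 161.9]), 0.65)]
```

The button bottomed out at 15 N and was let go. Everything is still in place.

```bash
python3 -c "
from bench import *
print(close_job())"
```

```text
the job is handed in; nothing more can be done
None
```

I handed the job in at about 54 s: the four slabs present (ochre, rust, brown, black) are shingled about 41 mm apart, the guard stands open at about 1.9 rad, the dial is on the green mark, and the start button was pressed fully down last and let go; the hand-in returned no verdict.

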